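# Strip the coin board and close its track

### The arm

A 6-joint arm with a two-finger parallel gripper is mounted at the origin on the work surface. World frame = base frame: x ahead of the robot, y to its left, z up, the work surface at z = 0. Lengths are in m, angles in rad, forces in N, time in s.
With the tool pointing down it reaches from about 0.375 to 0.975 m from the base axis. Payload 3.8 kg.
Tool frame: the origin (TCP) lies on the mounting face of the last link; the fingertips stand 173 mm ahead of it and the grasp point (between the pads) lies 155 mm ahead of it (bot.hold_point_z is the distance from the TCP to the grasp point, in m); z points along the fingers, y is the line along which they close (so a half turn about z gives the same grasp; the last joint's range is limited). The gripper opens to 85 mm and grips with 20 to 120 N. Pads are 22 mm wide; open, the fingers measure 114 mm over their backs; the gripper's body (76 mm by 85 mm) begins 54 mm behind the grasp point. The pads swing forward as they close: fully open they stand 13 mm farther back than shut.
Start: joints at [-1.155, 0.264, 1.604, -0, 1.274, -0.037], TCP at [0.295, -0.607, 0.405] pointing down, gripper open.
Joint ranges: [-2.63, 2.63], [-0.94, 2.18], [0.31, 2.57], [-1.31, 4.45], [0, 2.66], [-2.55, 2.55]. Speed limits (rad/s): [2.57, 2.57, 3.14, 3.14, 3.14, 3.14].

### API

Orientations are given as a rotation vector (axis times angle).
In Python, from workcell import bot, optics gives the robot as it stands.
- The arm moves only by the shell command python3 -m jog 'ROWS' [OPENING] [FORCE]. ROWS is JSON, a list of rows, each an object of numbers: "dx", "dy", "dz": the shift along the tool's x, y, z in mm; "ax", "ay", "az": the turn, a rotation vector about the tool's x, y, z in degrees. A call has 1 to 20 rows; each row shifts and turns the commanded pose from where the row before left it, along the tool's axes as they then stand; what a row does not reach is not made up. A row lasts 1/12 s, in which the tool goes at most 41.7 mm and 7.16 degrees, less where a joint would pass 70% of its speed; a pose out of reach is approached as far as the arm can. A call with a gripper value outside its range is refused whole. OPENING is the opening, from 0 (shut) to 1 (fully open), set as the call begins (- or left out, the last holds). The fingers move at their own pace and stop on an object; FORCE is the grip in N (left out, the last holds). Time passes only in rows, so rows that do not move let the fingers close. It gives the time, the measured TCP pose, the force, the opening and the grip force at its end, in the units of the state.
- bot.read_state(): the state, without advancing time (a new reading comes with each control period).
- optics.read_camera(name): name is "scene" or "top"; returns a dict with "img" (480x640x3 uint8, red, green, blue), "vertical_fov" (degrees; the focal length in pixels is half the picture's height over the tangent of half this angle, whatever the lens; pixels are square), "cx", "cy" (the principal point, pixels), "R" (3x3) and "t" (3): a world point X has camera coordinates R X + t. Camera axes: x right, y down, z forward; pixel columns grow to the right and rows downward; lengths in m; the calibration is good to about 2 mm. A picture is of the moment at which its call begins. There is no depth.
- bot.finish_job(): hands the job in; it is judged then, once.
The state is a dict: "time": time; "q": joint angles; "joint_vel": joint speeds; "joint_torque": joint torques, N m; "tool_pos": TCP position; "tcp_rot": TCP orientation; "wrist_force": force on the tool from outside, world axes, zero at the start; "torque": the same for the moment, N m; "width": opening from 0.0 (shut) to 1.0 (fully open); "grip_force": force on a finger pad.
Only numpy, scipy, OpenCV 4.12 (cv2) and the standard library are available. Lean on these libraries where they do the work, as an engineer would, in place of code of your own. Each camera call takes 0.05 s, during which the arm holds its last target. There are 200 camera calls.

### The job

The coin window is closing. Slide every coin stop along the coin board's T-track to the open bay, lift it off and put it in the grey tray; when all the stops are in the tray, slide the brass cover plate over until its hole drops onto the board's pin, so that it lies flat and squarely covers the open bay. The copper crimper must also be lifted off its hook and put in the tray, and everything else on the shelf left where it is.

Things in the scene. Friction and masses are not known exactly. Their poses are not given: they have to be found in the camera images.
- board: the wooden coin board, 240 (x) x 300 (y) x 30 mm high, fixed. Origin on the shelf: it spans x -100 to +140, y -150 to +150 mm; deck at z = 30 mm. A T-track is sunk in it along y, see track; its open end is at +y
- track (a point): centre of the T-track's closed end, on the channel floor: board x = -55, y = -145, z = 12 mm. The channel is 40 mm wide and runs to y = +145; up to y = +85 two aluminium lips (z = 22 to 30 mm, flush with the deck) roof it but for a slot 17 mm wide; from there it is open above (the bay). A stop slides freely and can be lifted only with its whole foot in the bay
- bay (a point): centre of the open bay at deck height: board x = -55, y = +115, z = 30 mm; the bay is 40 (x) x 60 (y) mm, 18 mm deep; axes as the board's
- pin (a point): foot of the steel locating pin on the deck: board x = 0, y = +115, z = 30 mm; pin 12 mm in diameter, 9 mm high, its top chamfered; axes as the board's
- stop1: a coin stop, 64 mm high, 90 g: black square head 24 x 24 mm (z = 20 to 64 mm) over a steel neck 12 (x) x 20 (y) mm on a steel T-foot 36 (x) x 34 (y) x 6 mm. Origin: centre of the foot's underside, z up. Starts in the T-track, foot on the channel floor, axes about as the board's. Two to four stops are present, all alike, in any order along the track; absent ones read None
- stop2: as stop1
- stop3: as stop1
- stop4: as stop1
- cover: the loose cover plate, brass, 105 (x) x 75 (y) x 6 mm, 220 g, with a wooden handle bar 14 (x) x 45 (y) mm on its middle, z = 6 to 40 mm. Origin: centre of the underside. Hole of 18 mm at x = +35 mm. Starts flat on the deck. Seated, its axes point as the board's and its origin is at board x = -35, y = +115, z = 30 mm
- cover_hole (a point): centre of the cover's hole at its underside (cover x = +35 mm)
- cover_end (a point): the point on the cover's underside (cover x = -20 mm) that lies over the middle of the bay when the cover is seated squarely
- tray: the grey tray, open box 200 (x) x 165 (y) x 30 mm high, walls and floor 5 mm, fixed to the shelf. Origin: centre of its underside. It and the hook stand stand on either side of the board
- stand: the hook stand, fixed. Origin on the shelf, under the crimper; foot 110 x 80 x 10 mm, x = 0 to 110 mm; post 180 mm high at x = +75 mm; from it a round arm 8 mm thick at z = 140 mm runs toward -x to x = -16 mm, where its tip turns up to z = 154 mm
- crimper: the copper coin wrapper crimper, 112 mm high, 160 g: round head 38 mm wide (z = 0 to 40 mm), loop with an opening 22 (y) x 38 mm (z = 40 to 78), grip tab 14 (x) x 22 (y) mm (z = 78 to 112). Origin: centre of the head's underside. Hangs upright, the hook's arm along x through the loop, axes as the stand's. Raised 12 to 28 mm it clears the tip toward the stand's -x
- saucer: bystander: pale green jadeite saucer, 100 mm wide, 22 mm high; origin under its centre
- washer1: bystander: nickel washer, 44 mm wide, 5 mm thick; origin under its centre
- washer2: bystander: as washer1
- washer3: bystander: as washer1
- thumb_guard: bystander: white rubber thumb guard, 24 mm wide, 30 mm high; origin under its centre
- coin_cup: bystander: steel coin cup, 76 mm wide, 90 mm high; origin under its centre
- coin_roll: bystander: paper coin roll standing on end, 25 mm wide, 60 mm high; origin under its centre
Things that resemble listed ones, but are neither listed nor needed, are in the scene too. What is shaped like the stop4 but purple is not meant. Leave any turquoise look-alike of the stop1 alone.

How it is judged:
By the outcome, as a careful person would: the job done as asked, in the order asked, and still so for the second after the job is handed in, with the robot touching nothing.
Of stop1, stop2, stop3, stop4 only 2 to 4 are there at a start; the rules pass over those that are not, and their reading is None.
At some moment in a run one of cover may be knocked a few centimetres aside while the robot is not near it.
Once in a run the grip may slacken for a moment while it holds something.
It also fails if it takes over 210 s, if anything falls off the work surface, if the arm or the gripper's body presses on something with over 40 N, if the wrist force passes 120 N, or if a joint passes its speed limit or range.

## Working session

There is one attempt and no reset: what is moved stays moved. The work goes in short steps, Python scripts to look and compute and a shell command to move; the robot and the scene stay as the last step left them, time stands still between calls to the robot, and variables do not carry over. Pictures are saved under pics/ and viewed, at most 14 in all, crops included, and the job is handed in when it is done.

```bash
ls; mkdir -p pics; python3 - <<'E'
from workcell import bot, optics
import cv2,json
for n in("scene","top"):
    c=optics.read_camera(n); cv2.imwrite(f"pics/{n}0.png",c["img"][:,:,::-1]); print(n,{k:(v.tolist() if hasattr(v,'tolist') else v) for k,v in c.items() if k!="img"})
print(bot.read_state())
E
```

```text
pics
scene {'vertical_fov': 55.781748182702835, 'cx': 322.36342598689015, 'cy': 240.48379850146895, 'R': [[-0.39146270255576077, 0.9201698220706281, -0.006667162683496286], [0.5615453520441571, 0.23314267903601976, -0.7939214752162275], [-0.7289881824181675, -0.31453456052144046, -0.6079837498915911]], 't': [0.22319398964803067, -0.24406174136864253, 1.203141499754955]}
top {'vertical_fov': 44.065672887189926, 'cx': 326.76822516705937, 'cy': 236.94886956092245, 'R': [[-0.01484957376501612, -0.9998893583090674, 0.000872524658082788], [-0.9856244132068159, 0.014490834827971952, -0.16832864223508803], [0.16829737445877513, -0.0033595901937662847, -0.9857305447758086]], 't': [0.011085222841648468, 0.5321556761523852, 1.004229144761986]}
{'time': 0.1, 'q': array([-1.15490166e+00,  2.64661825e-01,  1.60528387e+00,  1.08183678e-05,
        1.27370003e+00, -3.68501361e-02]), 'joint_vel': array([-0.00114631, -0.0020702 , -0.00382592,  0.00043395,  0.00117058,
        0.0006392 ]), 'joint_torque': array([ 6.79843615e-04, -5.16705322e+01, -3.68590379e+01, -6.82872314e-05,
        6.27639267e-03, -4.44943240e-06]), 'tool_pos': array([ 0.2951671 , -0.60667993,  0.40347186]), 'tcp_rot': array([-3.05947549e+00, -7.04653644e-01,  5.91215525e-04]), 'wrist_force': array([-0.21926069,  0.42692137,  0.1941033 ]), 'torque': array([ 0.00800971, -0.03618346,  0.02787041]), 'grip_force': 0.0, 'width': 0.9986162025276012}
```

View pics/scene0.png

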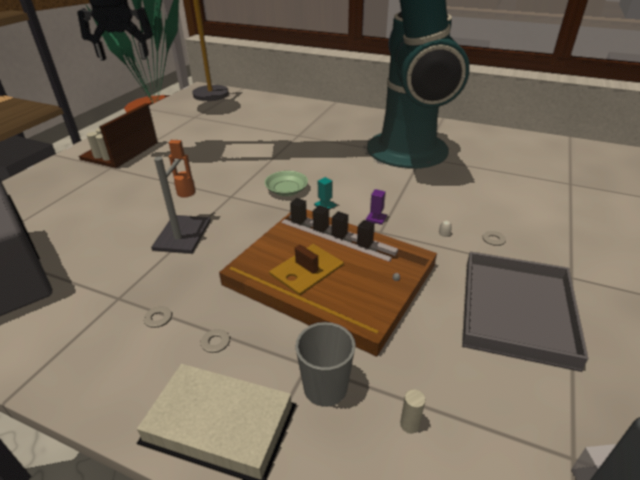

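View pics/top0.png

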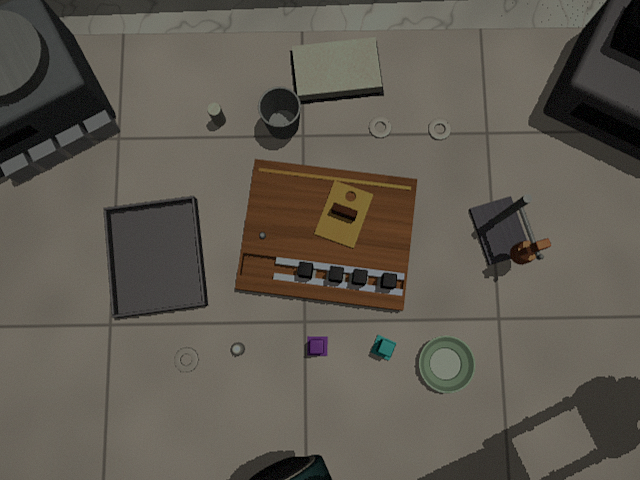

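```bash
cat > h.py <<'E'
import numpy as np, cv2
from workcell import bot, optics
def cam(n):
    c=optics.read_camera(n); c["R"]=np.array(c["R"]);c["t"]=np.array(c["t"]);c["f"]=240/np.tan(np.radians(c["vertical_fov"]/2))
    c["C"]=-c["R"].T@c["t"]; c["hsv"]=cv2.cvtColor(c["img"],cv2.COLOR_RGB2HSV); return c
def ray(c,uv):
    d=np.array([(uv[0]-c["cx"])/c["f"],(uv[1]-c["cy"])/c["f"],1.]); return c["R"].T@d
def plane(c,uv,z):
    d=ray(c,uv); return c["C"]+d*(z-c["C"][2])/d[2]
def proj(c,X):
    p=c["R"]@np.asarray(X,float)+c["t"]; return p[:2]/p[2]*c["f"]+[c["cx"],c["cy"]]
def blobs(mask,roi,amin=20):
    x0,y0,x1,y1=roi; m=np.zeros(mask.shape,np.uint8); m[y0:y1,x0:x1]=mask[y0:y1,x0:x1]*255
    cs,_=cv2.findContours(m,cv2.RETR_EXTERNAL,cv2.CHAIN_APPROX_NONE)
    return sorted([k for k in cs if cv2.contourArea(k)>=amin],key=cv2.contourArea,reverse=True)
def crop(c,roi,k,fn):
    x0,y0,x1,y1=roi; cv2.imwrite(fn,cv2.resize(c["img"][y0:y1,x0:x1,::-1],None,fx=k,fy=k,interpolation=cv2.INTER_CUBIC))
E
python3 - <<'E'
from h import *
c=cam("top"); s=cam("scene")
crop(c,(230,150,430,310),4,"pics/topboard.png")
a=cv2.resize(c["img"][180:290,455:575,::-1],None,fx=5,fy=5,interpolation=2)
cv2.imwrite("pics/crimp.png",a)
crop(s,(140,120,340,270),4,"pics/scenecrop.png")
H,S,V=[c["hsv"][:,:,i].astype(int) for i in range(3)]
wood=(S>110)&(H<25)
b=blobs(wood,(225,150,430,320),2000)[0]
hull=cv2.convexHull(b); q=cv2.approxPolyDP(hull,6,True)[:,0]
print("board",q.tolist()); 
for p in q: print(plane(c,p,.03).round(4))
b=blobs((V>0)&(abs(c["img"].max(2).astype(int)-c["img"].min(2))<14)&(V<110),(95,185,215,325),2000)[0]
r=cv2.minAreaRect(b);print("tray",r); 
for p in cv2.boxPoints(r): print(p,plane(c,p,.03).round(4))
for k in blobs(V<45,(230,255,430,310),30): 
    r=cv2.minAreaRect(k); print("stop",r, plane(c,r[0],.076).round(4))
E
```

```text
board [[255, 159], [416, 179], [401, 310], [235, 288]]
[0.682  0.1328 0.03  ]
[ 0.6398 -0.1613  0.03  ]
[ 0.4026 -0.1254  0.03  ]
[0.4456 0.1669 0.03  ]
tray ((157.0, 254.5), (139.0, 114.0), 90.0)
[100. 185.] [0.6369 0.4148 0.03  ]
[214. 185.] [0.6339 0.2072 0.03  ]
[214. 324.] [0.3831 0.2029 0.03  ]
[100. 324.] [0.3861 0.4024 0.03  ]
stop ((312.1915588378906, 271.2210388183594), (75.66259765625, 16.012956619262695), 7.907163143157959) [0.4683 0.029  0.076 ]
stop ((390.72308349609375, 281.21539306640625), (24.310808181762695, 15.628376007080078), 7.125016689300537) [ 0.4493 -0.1039  0.076 ]
stop ((358.8846130371094, 277.076904296875), (15.100942611694336, 16.277639389038086), 11.309932708740234) [ 0.4571 -0.0501  0.076 ]
```

View pics/topboard.png

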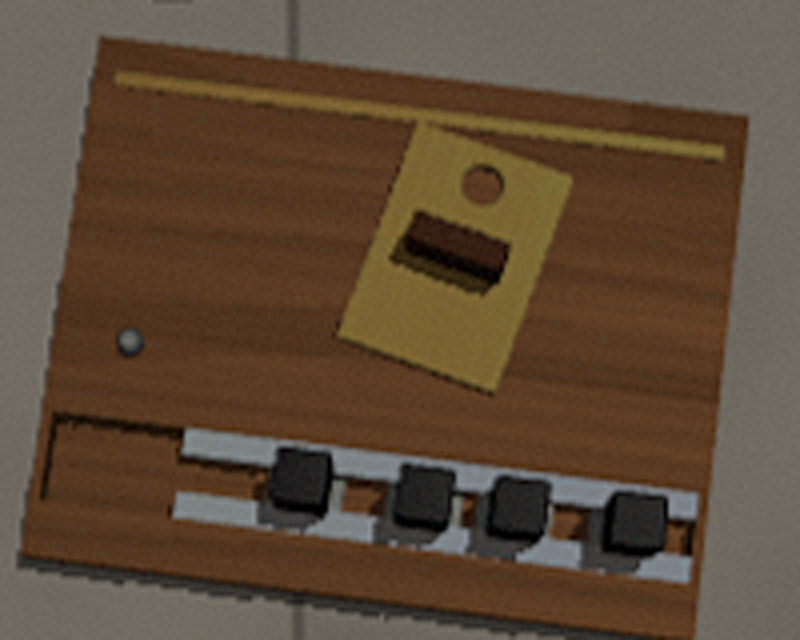

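View pics/crimp.png

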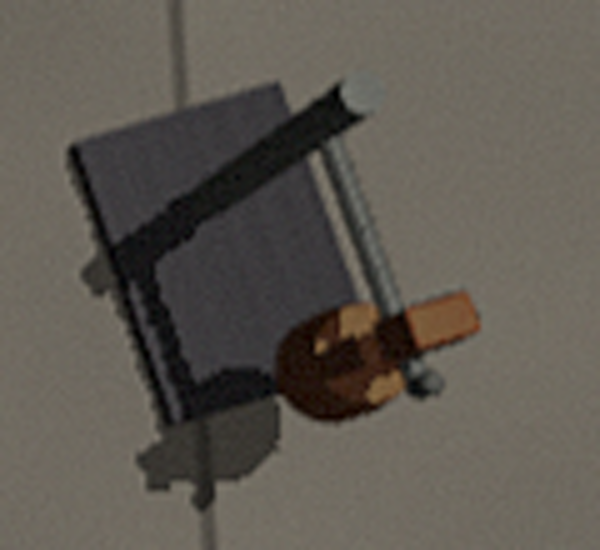

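View pics/scenecrop.png

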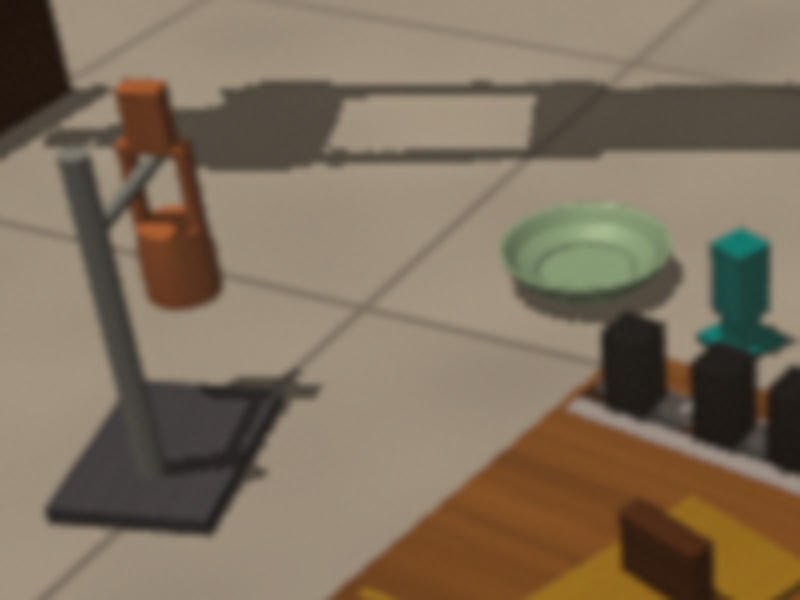

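```bash
python3 - <<'E'
from h import *
c=cam("top"); s=cam("scene")
T=lambda p,z:plane(c,(230+p[0]/4,150+p[1]/4),z)
P=lambda n,p,z:print(n,T(p,z).round(4))
far=[T(p,.03) for p in((100,37),(748,117))]
for n,p in dict(lipTL=(183,430),lipTR=(698,492),lipBL=(172,517),lipBR=(690,582),nearL=(25,551)).items(): P(n,p,.03)
P("pin",(130,338),.039)
a=[T(p,.036) for p in((418,122),(572,178),(495,392),(338,337))]
m=np.mean(a,0); P("hole",(484,184),.036)
print("cover",m.round(4),[np.linalg.norm(a[i]-a[i-1]).round(4) for i in range(4)]); d=(a[0]+a[1]-a[2]-a[3]); print("coveryaw",np.degrees(np.arctan2(d[1],d[0])))
d=far[0]-far[1]; th=np.arctan2(-d[0],d[1]); 
l=T((183,430),.03)-T((698,492),.03); l2=T((172,517),.03)-T((690,582),.03)
print("yaw",np.degrees(th),[np.degrees(np.arctan2(-q[0],q[1])) for q in(l,l2)],np.linalg.norm(d))
ex=np.array([np.cos(th),np.sin(th),0]);ey=np.array([-np.sin(th),np.cos(th),0])
for f,yy in zip(far,(.15,-.15)): print("org far",(f-.14*ex-yy*ey).round(4))
print("org pin",(T((130,338),.039)-.115*ey).round(4))
print("org lip",((T((183,430),.03)+T((172,517),.03))/2+.055*ex-.085*ey).round(4))
o=np.mean([f-.14*ex-yy*ey for f,yy in zip(far,(.15,-.15))],0)
for p in((303,474),(426,492),(521,505),(637,518)):
    w=T(p,.076)-o; print("stop",(w@ex).round(4),(w@ey).round(4))
q=[plane(c,p,.03) for p in((104,208),(196,197),(207,305),(114,318))]
print("tray",np.mean(q,0).round(4),[np.linalg.norm(q[i]-q[i-1]).round(4) for i in range(4)]); d=q[0]+q[1]-q[2]-q[3];print(np.degrees(np.arctan2(d[1],d[0])))
tip=plane(c,(455+429/5,180+380/5),.154); post=plane(c,(455+362/5,180+92/5),.18)
d=post-tip;print("stand tip",tip.round(4),"post",post.round(4),np.hypot(d[0],d[1]),np.degrees(np.arctan2(d[1],d[0])), "org",(tip+d*16/91).round(4))
print("scene post top check",proj(s,post),"expect ~",(140+75/4,120+155/4), "pin",proj(s,T((130,338),.039)))
tp=tip+d*16/91; tp[2]=.178; print("tab top proj scene",proj(s,tp),"expect",(140+142/4,120+84/4),"top",proj(c,tp))
st=bot.read_state(); 
from scipy.spatial.transform import Rotation as R
print(R.from_rotvec(st["tcp_rot"]).as_matrix().round(3))
E
```

```text
lipTL [0.499  0.0948 0.03  ]
lipTR [ 0.4678 -0.134   0.03  ]
lipBL [0.4601 0.0996 0.03  ]
lipBR [ 0.428 -0.129  0.03 ]
nearL [0.446  0.1646 0.03  ]
pin [0.5394 0.1176 0.039 ]
hole [ 0.6082 -0.0417  0.036 ]
cover [ 0.575  -0.0283  0.036 ] [np.float64(0.1053), np.float64(0.0742), np.float64(0.104), np.float64(0.0742)]
coveryaw -20.813134839604285
yaw -8.118058879151764 [np.float64(-7.755211623055593), np.float64(-8.00127390982943)] 0.2989253849832821
org far [0.5217 0.0041 0.03  ]
org far [0.5219 0.0051 0.03  ]
org pin [0.5232 0.0037 0.039 ]
org lip [0.522  0.0053 0.03  ]
stop -0.0532 0.0281
stop -0.0542 -0.0248
stop -0.0546 -0.0655
stop -0.0539 -0.1149
tray [0.5046 0.3098 0.03  ] [np.float64(0.1996), np.float64(0.167), np.float64(0.1969), np.float64(0.1639)]
7.356768437411783
stand tip [ 0.4783 -0.333   0.154 ] post [ 0.5655 -0.3095  0.18  ] 0.09034919822269098 15.11961613668483 org [ 0.4936 -0.3289  0.1586]
scene post top check [156.93008122 158.05969143] expect ~ (158.75, 158.75) pin [394.97252923 273.94818142]
tab top proj scene [174.2742596  140.51103633] expect (175.5, 141.0) top [542.91884763 244.03614759]
[[ 0.899  0.438 -0.   ]
 [ 0.438 -0.899  0.001]
 [ 0.    -0.001 -1.   ]]
```

```bash
cat > go.py <<'E'
import numpy as np
from workcell import bot
from scipy.spatial.transform import Rotation as R
def brd(x,y,o=(.522,.0045),yaw=-8.):
    a=np.radians(yaw); return o[0]+x*np.cos(a)-y*np.sin(a), o[1]+x*np.sin(a)+y*np.cos(a)
def pose():
    s=bot.read_state(); M=R.from_rotvec(s["tcp_rot"]).as_matrix(); p=s["tool_pos"]+M[:,2]*.155
    return p,np.degrees(np.arctan2(M[1,0],M[0,0])),s,M
def plan(wps):
    """wps: (x,y,z,psi) of the grasp point; prints turn then shift in tool axes"""
    p,psi,s,M=pose(); print("t %.1f"%s["time"],"at",p.round(4),"psi %.2f"%psi,"tilt",M[:2,2].round(3),"w %.3f g %.1f"%(s["width"],s["grip_force"]),"F",s["wrist_force"].round(1))
    for x,y,z,ps in wps:
        a=np.radians(ps); d=np.array([x,y,z])-p
        print("az %.1f  dx %.1f dy %.1f dz %.1f"%(-(ps-psi),*(1e3*np.array([d@[np.cos(a),np.sin(a),0],d@[np.sin(a),-np.cos(a),0],-d[2]]))))
        p,psi=np.array([x,y,z]),ps
E
python3 - <<'E'
from go import *
plan([(.4936,-.329,.25,15),(.4936,-.329,.164,15)])
E
```

```text
t 0.3 at [ 0.2952 -0.6068  0.2492] psi 25.95 tilt [-0.     0.001] w 0.998 g 0.0 F [-0.2 -0.7  0.3]
az 10.9  dx 263.5 dy -217.0 dz -0.8
az 0.0  dx 0.0 dy 0.0 dz 86.0
```

```bash
python3 -m jog '[{"az":5.5},{"az":5.4},{"dx":16.5,"dy":-13.5},{"dx":16.5,"dy":-13.5},{"dx":16.5,"dy":-13.5},{"dx":16.5,"dy":-13.5},{"dx":16.5,"dy":-13.5},{"dx":16.5,"dy":-13.5},{"dx":16.5,"dy":-13.5},{"dx":16.5,"dy":-13.5},{"dx":16.5,"dy":-13.5},{"dx":16.5,"dy":-13.5},{"dx":16.5,"dy":-13.5},{"dx":16.5,"dy":-13.5},{"dx":16.5,"dy":-13.5},{"dx":16.5,"dy":-13.5},{"dx":16.5,"dy":-14},{"dx":16,"dy":-14}]' 0.8 60; python3 -m jog '[{},{},{}]'; python3 - <<'E'
from go import *
plan([(.4936,-.329,.25,15),(.4936,-.329,.164,15)])
from h import *
s=cam("scene"); crop(s,(100,60,260,180),5,"pics/c2.png")
E
```

```text
t 0.3 at [ 0.2952 -0.6068  0.2492] psi 25.95 tilt [-0.     0.001] w 0.998 g 0.0 F [-0.2 -0.7  0.3]
az 10.9  dx 263.5 dy -217.0 dz -0.8
az 0.0  dx 0.0 dy 0.0 dz 86.0invalid input
invalid input
```

View pics/c2.png

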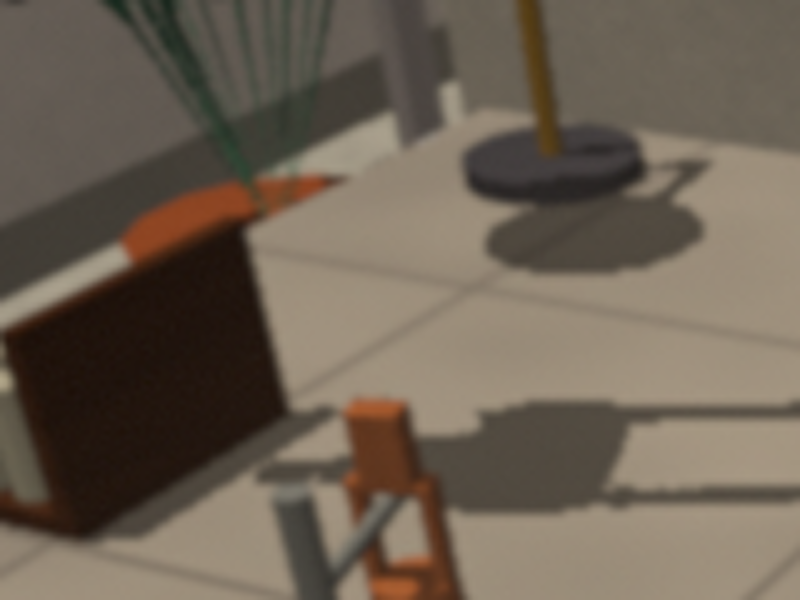

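The picture shows the crimper still hanging, with its tab at crop (380,450). The arm hasn't moved because both calls were refused. I'll try the rows with all keys written out.

```bash
python3 -m jog '[{"dx":0,"dy":0,"dz":0,"ax":0,"ay":0,"az":5.5},{"dx":0,"dy":0,"dz":0,"ax":0,"ay":0,"az":5.4}]' 0.8 60; python3 -m jog --help | head -20
```

```text
time: 0.52
tool_pos: [0.2953, -0.607, 0.4046]
tcp_rot: [-3.115, -0.404, 0.0]
wrist_force: [0.9, -0.4, -0.1]
width: 0.805
grip_force: 0.0invalid input: not JSON, or not a number
```

```bash
python3 -m jog '[{"dx":10,"dy":-8,"dz":0,"ax":0,"ay":0,"az":0},{"dx":26,"dy":-21.5,"dz":0,"ax":0,"ay":0,"az":0},{"dx":27,"dy":-22,"dz":0,"ax":0,"ay":0,"az":0},{"dx":27,"dy":-22,"dz":0,"ax":0,"ay":0,"az":0},{"dx":27,"dy":-22,"dz":0,"ax":0,"ay":0,"az":0},{"dx":27,"dy":-22,"dz":0,"ax":0,"ay":0,"az":0},{"dx":27,"dy":-22,"dz":0,"ax":0,"ay":0,"az":0},{"dx":27,"dy":-22,"dz":0,"ax":0,"ay":0,"az":0},{"dx":27,"dy":-22,"dz":0,"ax":0,"ay":0,"az":0},{"dx":26,"dy":-22,"dz":0,"ax":0,"ay":0,"az":0},{"dx":12.5,"dy":-11.5,"dz":0,"ax":0,"ay":0,"az":0},{"dx":0,"dy":0,"dz":0,"ax":0,"ay":0,"az":0},{"dx":0,"dy":0,"dz":0,"ax":0,"ay":0,"az":0}]'; python3 - <<'E'
from go import *
plan([(.4936,-.329,.25,15),(.4936,-.329,.164,15)])
from h import *
s=cam("scene"); crop(s,(100,60,260,180),5,"pics/c3.png")
E
```

```text
time: 1.6
tool_pos: [0.494, -0.3275, 0.4048]
tcp_rot: [3.113, 0.419, -0.0]
wrist_force: [-0.1, 0.1, 0.4]
width: 0.802
grip_force: 0.0
t 1.6 at [ 0.494  -0.3275  0.2498] psi 15.31 tilt [-0. -0.] w 0.802 g 0.0 F [-0.1  0.1  0.4]
az 0.3  dx -0.7 dy 1.3 dz -0.2
az 0.0  dx 0.0 dy 0.0 dz 86.0
```

View pics/c3.png

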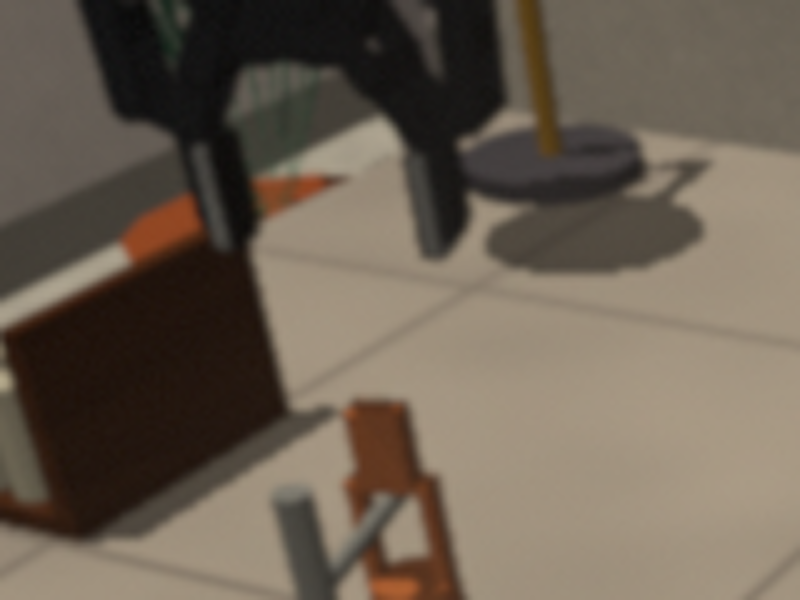

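Fingertips are at crop (230,245) and (440,250), straddling the tab, whose top is at (378,402). I'll descend and close.

```bash
python3 -m jog '[{"dx":-0.7,"dy":1.3,"dz":15,"ax":0,"ay":0,"az":0.3},{"dx":0,"dy":0,"dz":20,"ax":0,"ay":0,"az":0},{"dx":0,"dy":0,"dz":20,"ax":0,"ay":0,"az":0},{"dx":0,"dy":0,"dz":20,"ax":0,"ay":0,"az":0},{"dx":0,"dy":0,"dz":11,"ax":0,"ay":0,"az":0},{"dx":0,"dy":0,"dz":0,"ax":0,"ay":0,"az":0}]'; python3 -m jog '[{"dx":0,"dy":0,"dz":0,"ax":0,"ay":0,"az":0},{"dx":0,"dy":0,"dz":0,"ax":0,"ay":0,"az":0},{"dx":0,"dy":0,"dz":0,"ax":0,"ay":0,"az":0},{"dx":0,"dy":0,"dz":0,"ax":0,"ay":0,"az":0},{"dx":0,"dy":0,"dz":0,"ax":0,"ay":0,"az":0},{"dx":0,"dy":0,"dz":0,"ax":0,"ay":0,"az":0},{"dx":0,"dy":0,"dz":0,"ax":0,"ay":0,"az":0},{"dx":0,"dy":0,"dz":0,"ax":0,"ay":0,"az":0}]' 0 80
```

```text
time: 2.15
tool_pos: [0.4913, -0.3306, 0.3153]
tcp_rot: [-3.112, -0.401, 0.007]
wrist_force: [-0.6, 0.6, -0.2]
width: 0.799
grip_force: 0.0
time: 2.82
tool_pos: [0.4937, -0.3308, 0.3206]
tcp_rot: [3.113, 0.403, 0.003]
wrist_force: [-0.5, 1.1, 6.0]
width: 0.245
grip_force: 78.4
```

```bash
python3 -m jog '[{"dx":0,"dy":0,"dz":-5,"ax":0,"ay":0,"az":0},{"dx":0,"dy":0,"dz":-8,"ax":0,"ay":0,"az":0},{"dx":0,"dy":0,"dz":-7,"ax":0,"ay":0,"az":0},{"dx":0,"dy":0,"dz":0,"ax":0,"ay":0,"az":0}]'; python3 -m jog '[{"dx":-6,"dy":0,"dz":0,"ax":0,"ay":0,"az":0},{"dx":-10,"dy":0,"dz":0,"ax":0,"ay":0,"az":0},{"dx":-10,"dy":0,"dz":0,"ax":0,"ay":0,"az":0},{"dx":-10,"dy":0,"dz":0,"ax":0,"ay":0,"az":0},{"dx":-10,"dy":0,"dz":0,"ax":0,"ay":0,"az":0},{"dx":-6,"dy":0,"dz":0,"ax":0,"ay":0,"az":0},{"dx":0,"dy":0,"dz":0,"ax":0,"ay":0,"az":0}]';  python3 - <<'E'
from go import *
plan([(.45,-.30,.25,15),(.5653,.3582,.25,15),(.5653,.3582,.106,15)])
from h import *
s=cam("scene"); crop(s,(100,60,260,180),5,"pics/c4.png")
E
```

```text
time: 3.15
tool_pos: [0.4936, -0.3308, 0.3407]
tcp_rot: [3.114, 0.403, 0.003]
wrist_force: [-0.9, 0.3, -1.6]
width: 0.243
grip_force: 78.1
time: 3.73
tool_pos: [0.4412, -0.3441, 0.3385]
tcp_rot: [-3.116, -0.401, 0.001]
wrist_force: [0.2, -0.5, -1.7]
width: 0.239
grip_force: 78.2
t 3.7 at [ 0.441  -0.3441  0.1835] psi 14.65 tilt [-0.001  0.   ] w 0.239 g 78.2 F [ 0.2 -0.5 -1.7]
az -0.3  dx 20.1 dy -40.2 dz -66.5
az 0.0  dx 281.7 dy -605.9 dz -0.0
az 0.0  dx 0.0 dy 0.0 dz 144.0
```

View pics/c4.png

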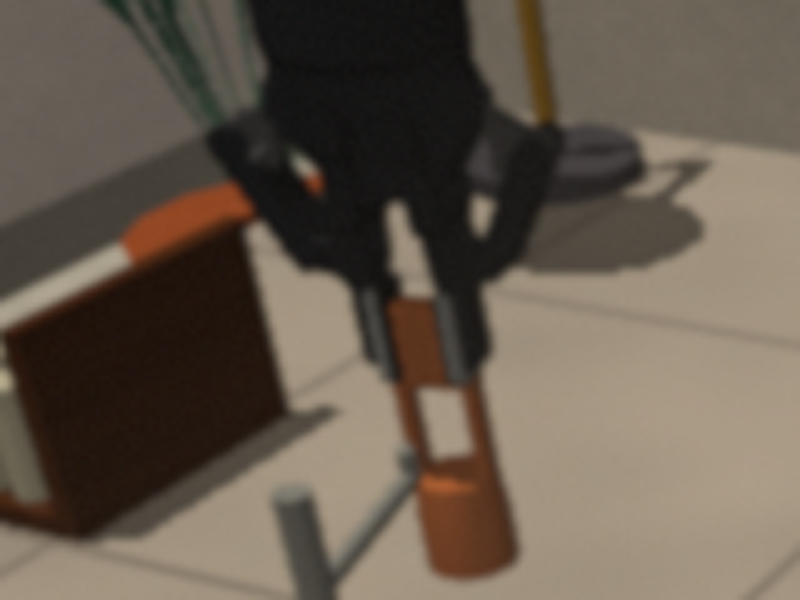

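The crimper is off the hook and held by its tab, at crop (420,340), with the hook tip free at (408,460). Next I'll carry it over to the tray.

```bash
python3 -m jog '[{"dx":0,"dy":0,"dz":-12,"ax":0,"ay":0,"az":0},{"dx":0,"dy":0,"dz":-22,"ax":0,"ay":0,"az":0},{"dx":0,"dy":0,"dz":-22,"ax":0,"ay":0,"az":0},{"dx":10,"dy":-20,"dz":-11,"ax":0,"ay":0,"az":0},{"dx":10,"dy":-20,"dz":0,"ax":0,"ay":0,"az":0},{"dx":14,"dy":-30,"dz":0,"ax":0,"ay":0,"az":0},{"dx":14,"dy":-30,"dz":0,"ax":0,"ay":0,"az":0},{"dx":14,"dy":-30,"dz":0,"ax":0,"ay":0,"az":0},{"dx":14,"dy":-30,"dz":0,"ax":0,"ay":0,"az":0},{"dx":14,"dy":-30,"dz":0,"ax":0,"ay":0,"az":0},{"dx":14,"dy":-30,"dz":0,"ax":0,"ay":0,"az":0},{"dx":14,"dy":-30,"dz":0,"ax":0,"ay":0,"az":0},{"dx":14,"dy":-30,"dz":0,"ax":0,"ay":0,"az":0},{"dx":14,"dy":-30,"dz":0,"ax":0,"ay":0,"az":0},{"dx":14,"dy":-30,"dz":0,"ax":0,"ay":0,"az":0},{"dx":14,"dy":-30,"dz":0,"ax":0,"ay":0,"az":0},{"dx":14,"dy":-30,"dz":0,"ax":0,"ay":0,"az":0},{"dx":14,"dy":-30,"dz":0,"ax":0,"ay":0,"az":0},{"dx":14,"dy":-30,"dz":0,"ax":0,"ay":0,"az":0},{"dx":14,"dy":-30,"dz":0,"ax":0,"ay":0,"az":0}]' | grep -E 'width|grip'; python3 -m jog '[{"dx":14,"dy":-30,"dz":0,"ax":0,"ay":0,"az":0},{"dx":14,"dy":-30,"dz":0,"ax":0,"ay":0,"az":0},{"dx":14,"dy":-30,"dz":0,"ax":0,"ay":0,"az":0},{"dx":14,"dy":-30,"dz":0,"ax":0,"ay":0,"az":0},{"dx":14,"dy":-30,"dz":0,"ax":0,"ay":0,"az":0},{"dx":0,"dy":-5,"dz":0,"ax":0,"ay":0,"az":0},{"dx":0,"dy":0,"dz":0,"ax":0,"ay":0,"az":0},{"dx":0,"dy":0,"dz":0,"ax":0,"ay":0,"az":0},{"dx":0,"dy":0,"dz":0,"ax":0,"ay":0,"az":0}]';  python3 - <<'E'
from go import *
plan([(.5653,.3582,.25,15),(.5653,.3582,.106,15)])
from h import *
s=cam("scene"); t=cam("top"); cv2.imwrite("pics/c5.png",np.hstack([s["img"][130:330,400:640],t["img"][150:350,60:300]])[:,:,::-1])
E
```

```text
width: 0.248
grip_force: 78.5
time: 6.2
tool_pos: [0.5687, 0.3556, 0.406]
tcp_rot: [3.115, 0.403, -0.0]
wrist_force: [-0.1, -0.2, -1.1]
width: 0.238
grip_force: 78.8
t 6.2 at [0.5687 0.3555 0.251 ] psi 14.73 tilt [-0.    -0.001] w 0.238 g 78.8 F [-0.1 -0.2 -1.1]
az -0.3  dx -2.6 dy -3.5 dz 1.0
az 0.0  dx 0.0 dy 0.0 dz 144.0
```

View pics/c5.png

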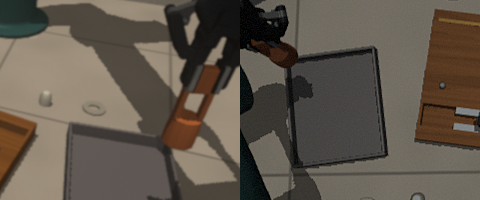

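The crimper hangs upright over the tray's far-left corner, at (190,110) in the left half and (280,50) in the right half. I'll lower it.

```bash
python3 -m jog '[{"dx":-2.6,"dy":-3.5,"dz":15,"ax":0,"ay":0,"az":0},{"dx":0,"dy":0,"dz":25,"ax":0,"ay":0,"az":0},{"dx":0,"dy":0,"dz":25,"ax":0,"ay":0,"az":0},{"dx":0,"dy":0,"dz":25,"ax":0,"ay":0,"az":0},{"dx":0,"dy":0,"dz":25,"ax":0,"ay":0,"az":0},{"dx":0,"dy":0,"dz":15,"ax":0,"ay":0,"az":0},{"dx":0,"dy":0,"dz":8,"ax":0,"ay":0,"az":0},{"dx":0,"dy":0,"dz":3,"ax":0,"ay":0,"az":0},{"dx":0,"dy":0,"dz":3,"ax":0,"ay":0,"az":0},{"dx":0,"dy":0,"dz":1,"ax":0,"ay":0,"az":0},{"dx":0,"dy":0,"dz":0,"ax":0,"ay":0,"az":0},{"dx":0,"dy":0,"dz":0,"ax":0,"ay":0,"az":0}]'
```

```text
time: 7.3
tool_pos: [0.5659, 0.3594, 0.2622]
tcp_rot: [-3.115, -0.403, -0.003]
wrist_force: [-0.3, 1.1, -1.1]
width: 0.244
grip_force: 78.7
```

```bash
python3 -m jog '[{"dx":0,"dy":0,"dz":1,"ax":0,"ay":0,"az":0},{"dx":0,"dy":0,"dz":1,"ax":0,"ay":0,"az":0},{"dx":0,"dy":0,"dz":0,"ax":0,"ay":0,"az":0}]' | grep -E 'tool_pos|force'
python3 -m jog '[{"dx":0,"dy":0,"dz":0,"ax":0,"ay":0,"az":0},{"dx":0,"dy":0,"dz":0,"ax":0,"ay":0,"az":0},{"dx":0,"dy":0,"dz":0,"ax":0,"ay":0,"az":0},{"dx":0,"dy":0,"dz":0,"ax":0,"ay":0,"az":0},{"dx":0,"dy":0,"dz":0,"ax":0,"ay":0,"az":0}]' 0.65
python3 -m jog '[{"dx":0,"dy":0,"dz":-10,"ax":0,"ay":0,"az":0},{"dx":0,"dy":0,"dz":-25,"ax":0,"ay":0,"az":0},{"dx":0,"dy":0,"dz":-30,"ax":0,"ay":0,"az":0},{"dx":0,"dy":0,"dz":-30,"ax":0,"ay":0,"az":0},{"dx":0,"dy":0,"dz":-15,"ax":0,"ay":0,"az":0},{"dx":0,"dy":0,"dz":0,"ax":0,"ay":0,"az":0}]';  python3 - <<'E'
from go import *
x,y=brd(-.0545,.029)
plan([(x,y,.2,82),(x,y,.06,82)])
E
```

```text
tool_pos: [0.5658, 0.3595, 0.26]
wrist_force: [0.2, -0.4, 3.0]
grip_force: 79.2
time: 7.97
tool_pos: [0.5653, 0.3591, 0.2585]
tcp_rot: [3.116, 0.403, -0.0]
wrist_force: [0.7, 0.2, -0.1]
width: 0.651
grip_force: 0.0
time: 8.47
tool_pos: [0.5668, 0.36, 0.3756]
tcp_rot: [-3.112, -0.403, -0.015]
wrist_force: [1.3, -0.4, 0.4]
width: 0.654
grip_force: 0.0
t 8.5 at [0.5682 0.3608 0.2206] psi 14.74 tilt [0.009 0.005] w 0.654 g 0.0 F [ 1.3 -0.4  0.4]
az -67.3  dx -330.3 dy -50.7 dz 20.6
az 0.0  dx 0.0 dy 0.0 dz 140.0
```

```bash
python3 -m jog '[{"dx":0,"dy":0,"dz":0,"ax":0,"ay":0,"az":-6.7},{"dx":0,"dy":0,"dz":0,"ax":0,"ay":0,"az":-6.7},{"dx":0,"dy":0,"dz":0,"ax":0,"ay":0,"az":-6.7},{"dx":0,"dy":0,"dz":0,"ax":0,"ay":0,"az":-6.7},{"dx":0,"dy":0,"dz":0,"ax":0,"ay":0,"az":-6.7},{"dx":0,"dy":0,"dz":0,"ax":0,"ay":0,"az":-6.7},{"dx":0,"dy":0,"dz":0,"ax":0,"ay":0,"az":-6.7},{"dx":0,"dy":0,"dz":0,"ax":0,"ay":0,"az":-6.7},{"dx":0,"dy":0,"dz":0,"ax":0,"ay":0,"az":-6.7},{"dx":0,"dy":0,"dz":0,"ax":0,"ay":0,"az":-7}]' 0.65 60 >/dev/null
python3 -m jog '[{"dx":-15,"dy":-2.3,"dz":0,"ax":0,"ay":0,"az":0},{"dx":-30,"dy":-4.6,"dz":2,"ax":0,"ay":0,"az":0},{"dx":-30,"dy":-4.6,"dz":2,"ax":0,"ay":0,"az":0},{"dx":-30,"dy":-4.6,"dz":2,"ax":0,"ay":0,"az":0},{"dx":-30,"dy":-4.6,"dz":2,"ax":0,"ay":0,"az":0},{"dx":-30,"dy":-4.6,"dz":2,"ax":0,"ay":0,"az":0},{"dx":-30,"dy":-4.6,"dz":2,"ax":0,"ay":0,"az":0},{"dx":-30,"dy":-4.6,"dz":2,"ax":0,"ay":0,"az":0},{"dx":-30,"dy":-4.6,"dz":2,"ax":0,"ay":0,"az":0},{"dx":-30,"dy":-4.6,"dz":2,"ax":0,"ay":0,"az":0},{"dx":-30,"dy":-4.6,"dz":2,"ax":0,"ay":0,"az":0},{"dx":-15,"dy":-2.3,"dz":0,"ax":0,"ay":0,"az":0},{"dx":0,"dy":0,"dz":0,"ax":0,"ay":0,"az":0},{"dx":0,"dy":0,"dz":0,"ax":0,"ay":0,"az":0}]'
python3 - <<'E'
from go import *
x,y=brd(-.0545,.029)
plan([(x,y,.2,82),(x,y,.06,82)])
from h import *
s=cam("scene"); t=cam("top"); cv2.imwrite("pics/c6.png",np.hstack([s["img"][100:380,270:630],t["img"][150:430,90:450]])[:,:,::-1])
E
```

```text
time: 10.47
tool_pos: [0.4691, 0.0387, 0.3482]
tcp_rot: [-2.372, -2.059, 0.0]
wrist_force: [0.8, -0.2, -0.0]
width: 0.651
grip_force: 0.0
t 10.5 at [0.469  0.0388 0.1932] psi 81.92 tilt [-0.001  0.   ] w 0.651 g 0.0 F [ 0.8 -0.2 -0. ]
az -0.1  dx 2.4 dy 2.7 dz -6.8
az 0.0  dx 0.0 dy 0.0 dz 140.0
```

View pics/c6.png

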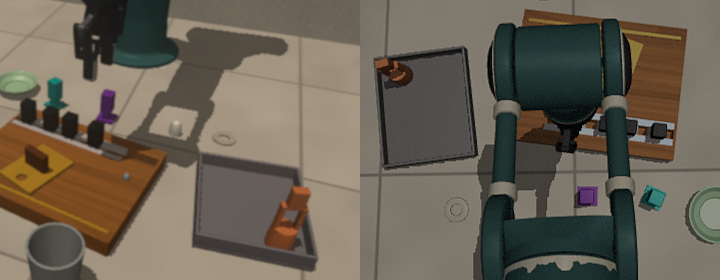

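The crimper is standing in the tray, at left-half pixel (287,220). The four stops are still in line and the gripper is over the first one, at (95,135). Next: descend, grip, then slide +y, which is tool +x.

```bash
python3 -m jog '[{"dx":2.4,"dy":2.7,"dz":15,"ax":0,"ay":0,"az":0},{"dx":0,"dy":0,"dz":30,"ax":0,"ay":0,"az":0},{"dx":0,"dy":0,"dz":30,"ax":0,"ay":0,"az":0},{"dx":0,"dy":0,"dz":30,"ax":0,"ay":0,"az":0},{"dx":0,"dy":0,"dz":20,"ax":0,"ay":0,"az":0},{"dx":0,"dy":0,"dz":8,"ax":0,"ay":0,"az":0},{"dx":0,"dy":0,"dz":0,"ax":0,"ay":0,"az":0},{"dx":0,"dy":0,"dz":0,"ax":0,"ay":0,"az":0}]' ; python3 -m jog '[{"dx":0,"dy":0,"dz":0,"ax":0,"ay":0,"az":0},{"dx":0,"dy":0,"dz":0,"ax":0,"ay":0,"az":0},{"dx":0,"dy":0,"dz":0,"ax":0,"ay":0,"az":0},{"dx":0,"dy":0,"dz":0,"ax":0,"ay":0,"az":0},{"dx":0,"dy":0,"dz":0,"ax":0,"ay":0,"az":0},{"dx":0,"dy":0,"dz":0,"ax":0,"ay":0,"az":0}]' 0 40
python3 - <<'E'
from go import *
x,y=brd(-.0545,.115)
plan([(x,y,.06,82)])
E
```

```text
time: 11.23
tool_pos: [0.4731, 0.042, 0.216]
tcp_rot: [-2.369, -2.063, 0.0]
wrist_force: [0.9, -0.7, -0.2]
width: 0.648
grip_force: 0.0
time: 11.73
tool_pos: [0.473, 0.0415, 0.217]
tcp_rot: [2.37, 2.061, 0.002]
wrist_force: [-3.7, 2.3, 6.5]
width: 0.273
grip_force: 40.3
t 11.7 at [0.4733 0.0415 0.062 ] psi 82.02 tilt [0.001 0.001] w 0.273 g 40.3 F [-3.7  2.3  6.5]
az 0.0  dx 85.1 dy -1.1 dz 2.0
```

```bash
python3 -m jog '[{"dx":5,"dy":0,"dz":0,"ax":0,"ay":0,"az":0},{"dx":12,"dy":0,"dz":0,"ax":0,"ay":0,"az":0},{"dx":12,"dy":0,"dz":0,"ax":0,"ay":0,"az":0},{"dx":12,"dy":0,"dz":0,"ax":0,"ay":0,"az":0},{"dx":12,"dy":0,"dz":0,"ax":0,"ay":0,"az":0},{"dx":12,"dy":0,"dz":0,"ax":0,"ay":0,"az":0},{"dx":12,"dy":0,"dz":0,"ax":0,"ay":0,"az":0},{"dx":8,"dy":0,"dz":0,"ax":0,"ay":0,"az":0},{"dx":0,"dy":0,"dz":0,"ax":0,"ay":0,"az":0},{"dx":0,"dy":0,"dz":0,"ax":0,"ay":0,"az":0}]'
python3 - <<'E'
from go import *
x,y=brd(-.0545,.115); from go import brd
plan([(x,y,.06,82)])
for p in((-.065,-.04),(-.065,.04),(-.005,-.04),(-.005,.04)): print(np.round(brd(*p,(.505,.310),7.4),4))
from h import *
s=cam("scene"); crop(s,(270,100,470,250),4,"pics/c7.png")
E
```

```text
time: 12.57
tool_pos: [0.4851, 0.1262, 0.217]
tcp_rot: [2.37, 2.062, 0.004]
wrist_force: [-1.0, 3.7, 5.3]
width: 0.28
grip_force: 40.2
t 12.6 at [0.4854 0.1264 0.062 ] psi 82.05 tilt [0.002 0.001] w 0.280 g 40.2 F [-1.   3.7  5.3]
az 0.1  dx -0.6 dy -1.3 dz 2.0
[0.4457 0.262 ]
[0.4354 0.3413]
[0.5052 0.2697]
[0.4949 0.349 ]
```

View pics/c7.png

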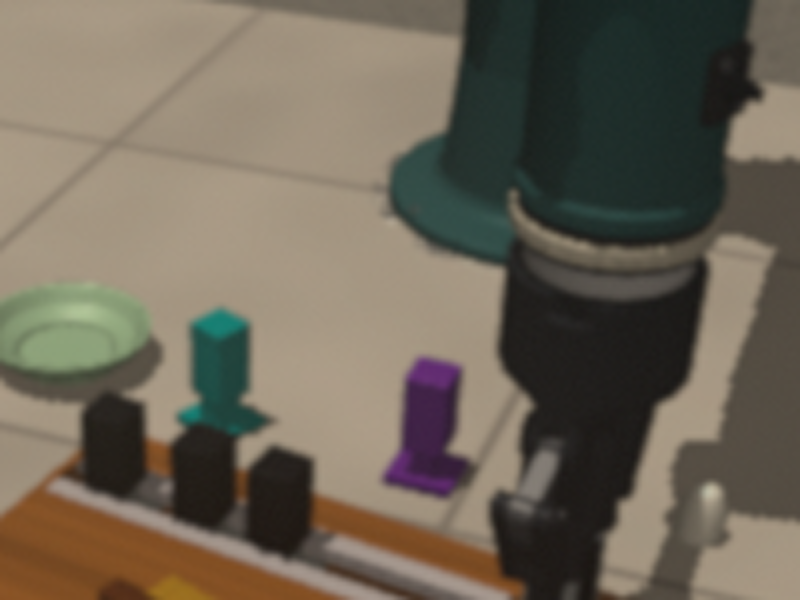

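The picture shows the first stop slid into the bay in the gripper, at crop (560,560). The other three are still at (115,445), (205,475) and (280,500), and the purple and turquoise look-alikes are untouched. I'll lift this stop and carry it to the tray.

```bash
python3 -m jog '[{"dx":0,"dy":0,"dz":-5,"ax":0,"ay":0,"az":0},{"dx":0,"dy":0,"dz":-15,"ax":0,"ay":0,"az":0},{"dx":0,"dy":0,"dz":-15,"ax":0,"ay":0,"az":0},{"dx":0,"dy":0,"dz":-15,"ax":0,"ay":0,"az":0},{"dx":0,"dy":0,"dz":-15,"ax":0,"ay":0,"az":0},{"dx":0,"dy":0,"dz":0,"ax":0,"ay":0,"az":0}]'
python3 -m jog '[{"dx":11,"dy":-1,"dz":0,"ax":0,"ay":0,"az":0},{"dx":25,"dy":-2.4,"dz":0,"ax":0,"ay":0,"az":0},{"dx":25,"dy":-2.4,"dz":0,"ax":0,"ay":0,"az":0},{"dx":25,"dy":-2.4,"dz":0,"ax":0,"ay":0,"az":0},{"dx":25,"dy":-2.4,"dz":0,"ax":0,"ay":0,"az":0},{"dx":25,"dy":-2.4,"dz":0,"ax":0,"ay":0,"az":0},{"dx":25,"dy":-2.4,"dz":0,"ax":0,"ay":0,"az":0},{"dx":25,"dy":-2.4,"dz":0,"ax":0,"ay":0,"az":0},{"dx":25,"dy":-2.4,"dz":0,"ax":0,"ay":0,"az":0},{"dx":11,"dy":-1.3,"dz":0,"ax":0,"ay":0,"az":0},{"dx":0,"dy":0,"dz":0,"ax":0,"ay":0,"az":0},{"dx":0,"dy":0,"dz":0,"ax":0,"ay":0,"az":0}]' | grep -E 'width|grip'
python3 -m jog '[{"dx":0,"dy":0,"dz":12,"ax":0,"ay":0,"az":0},{"dx":0,"dy":0,"dz":20,"ax":0,"ay":0,"az":0},{"dx":0,"dy":0,"dz":20,"ax":0,"ay":0,"az":0},{"dx":0,"dy":0,"dz":10,"ax":0,"ay":0,"az":0},{"dx":0,"dy":0,"dz":4,"ax":0,"ay":0,"az":0},{"dx":0,"dy":0,"dz":2,"ax":0,"ay":0,"az":0},{"dx":0,"dy":0,"dz":0,"ax":0,"ay":0,"az":0},{"dx":0,"dy":0,"dz":0,"ax":0,"ay":0,"az":0}]'
python3 - <<'E'
from go import *
plan([(.4949,.349,.055,82)])
E
```

```text
time: 13.12
tool_pos: [0.4858, 0.1255, 0.2841]
tcp_rot: [2.368, 2.06, 0.009]
wrist_force: [0.7, -0.1, -0.3]
width: 0.275
grip_force: 39.4
width: 0.278
grip_force: 39.4
time: 14.78
tool_pos: [0.4944, 0.3484, 0.2136]
tcp_rot: [2.37, 2.061, 0.003]
wrist_force: [-0.2, -0.4, -0.3]
width: 0.277
grip_force: 39.4
t 14.8 at [0.4946 0.3485 0.0586] psi 82.02 tilt [0.001 0.001] w 0.277 g 39.4 F [-0.2 -0.4 -0.3]
az 0.0  dx 0.5 dy 0.2 dz 3.6
```

```bash
python3 -m jog '[{"dx":0,"dy":0,"dz":2,"ax":0,"ay":0,"az":0},{"dx":0,"dy":0,"dz":1,"ax":0,"ay":0,"az":0},{"dx":0,"dy":0,"dz":1,"ax":0,"ay":0,"az":0},{"dx":0,"dy":0,"dz":0,"ax":0,"ay":0,"az":0}]'|grep -E 'pos|wrist'
python3 -m jog '[{"dx":0,"dy":0,"dz":0,"ax":0,"ay":0,"az":0},{"dx":0,"dy":0,"dz":0,"ax":0,"ay":0,"az":0},{"dx":0,"dy":0,"dz":0,"ax":0,"ay":0,"az":0},{"dx":0,"dy":0,"dz":0,"ax":0,"ay":0,"az":0}]' 0.6|grep -E 'width|wrist'
python3 -m jog '[{"dx":0,"dy":0,"dz":-10,"ax":0,"ay":0,"az":0},{"dx":0,"dy":0,"dz":-25,"ax":0,"ay":0,"az":0},{"dx":0,"dy":0,"dz":-30,"ax":0,"ay":0,"az":0},{"dx":0,"dy":0,"dz":-25,"ax":0,"ay":0,"az":0},{"dx":0,"dy":0,"dz":0,"ax":0,"ay":0,"az":0},{"dx":0,"dy":0,"dz":0,"ax":0,"ay":0,"az":0}]'|grep -E 'pos|wrist'
python3 - <<'E'
from go import *
x,y=brd(-.0545,-.0245); x2,y2=brd(-.0545,.115)
plan([(x,y,.145,82),(x,y,.061,82),(x2,y2,.061,82),(x2,y2,.126,82),(.4354,.3413,.126,82),(.4354,.3413,.054,82)])
E
```

```text
tool_pos: [0.4942, 0.3487, 0.2101]
wrist_force: [-1.2, 0.1, 4.0]
wrist_force: [0.1, 0.4, -0.1]
width: 0.599
tool_pos: [0.4947, 0.349, 0.3019]
wrist_force: [-0.3, 0.2, -0.4]
t 15.9 at [0.4954 0.3494 0.1469] psi 82.05 tilt [0.005 0.003] w 0.600 g 0.0 F [-0.3  0.2 -0.4]
az 0.0  dx -362.4 dy 19.8 dz 1.9
az 0.0  dx 0.0 dy 0.0 dz 84.0
az 0.0  dx 139.5 dy -0.0 dz -0.0
az 0.0  dx 0.0 dy 0.0 dz -65.0
az 0.0  dx 206.5 dy -78.1 dz -0.0
az 0.0  dx 0.0 dy 0.0 dz 72.0
```

Stop 1 made contact at the tray-floor height and was released. Next is stop 2.

```bash
python3 -m jog '[{"dx":-16,"dy":1,"dz":0,"ax":0,"ay":0,"az":0},{"dx":-30,"dy":1.7,"dz":0,"ax":0,"ay":0,"az":0},{"dx":-30,"dy":1.7,"dz":0,"ax":0,"ay":0,"az":0},{"dx":-30,"dy":1.7,"dz":0,"ax":0,"ay":0,"az":0},{"dx":-30,"dy":1.7,"dz":0,"ax":0,"ay":0,"az":0},{"dx":-30,"dy":1.7,"dz":0,"ax":0,"ay":0,"az":0},{"dx":-30,"dy":1.7,"dz":0,"ax":0,"ay":0,"az":0},{"dx":-30,"dy":1.7,"dz":0,"ax":0,"ay":0,"az":0},{"dx":-30,"dy":1.7,"dz":0,"ax":0,"ay":0,"az":0},{"dx":-30,"dy":1.7,"dz":0,"ax":0,"ay":0,"az":0},{"dx":-30,"dy":1.7,"dz":0,"ax":0,"ay":0,"az":0},{"dx":-30,"dy":1.7,"dz":0,"ax":0,"ay":0,"az":0},{"dx":-16.4,"dy":0.1,"dz":0,"ax":0,"ay":0,"az":0},{"dx":0,"dy":0,"dz":0,"ax":0,"ay":0,"az":0},{"dx":0,"dy":0,"dz":0,"ax":0,"ay":0,"az":0},{"dx":0,"dy":0,"dz":0,"ax":0,"ay":0,"az":0}]'
python3 - <<'E'
from go import *
x,y=brd(-.0545,-.0245)
plan([(x,y,.145,82),(x,y,.061,82)])
E
```

```text
time: 17.28
tool_pos: [0.4625, -0.0132, 0.2976]
tcp_rot: [-2.369, -2.06, 0.002]
wrist_force: [-0.4, -0.1, -0.5]
width: 0.602
grip_force: 0.0
t 17.3 at [ 0.4622 -0.0131  0.1426] psi 82.01 tilt [-0.002  0.001] w 0.602 g 0.0 F [-0.4 -0.1 -0.5]
az 0.0  dx 1.2 dy 2.3 dz -2.4
az 0.0  dx 0.0 dy 0.0 dz 84.0
```

```bash
python3 -m jog '[{"dx":1.2,"dy":2.3,"dz":10,"ax":0,"ay":0,"az":0},{"dx":0,"dy":0,"dz":25,"ax":0,"ay":0,"az":0},{"dx":0,"dy":0,"dz":25,"ax":0,"ay":0,"az":0},{"dx":0,"dy":0,"dz":15,"ax":0,"ay":0,"az":0},{"dx":0,"dy":0,"dz":6,"ax":0,"ay":0,"az":0},{"dx":0,"dy":0,"dz":0,"ax":0,"ay":0,"az":0}]'|grep -E 'pos|wrist'
python3 -m jog '[{"dx":0,"dy":0,"dz":0,"ax":0,"ay":0,"az":0},{"dx":0,"dy":0,"dz":0,"ax":0,"ay":0,"az":0},{"dx":0,"dy":0,"dz":0,"ax":0,"ay":0,"az":0},{"dx":0,"dy":0,"dz":0,"ax":0,"ay":0,"az":0},{"dx":0,"dy":0,"dz":0,"ax":0,"ay":0,"az":0},{"dx":0,"dy":0,"dz":0,"ax":0,"ay":0,"az":0}]' 0 40
python3 -m jog '[{"dx":6,"dy":0,"dz":0,"ax":0,"ay":0,"az":0},{"dx":14,"dy":0,"dz":0,"ax":0,"ay":0,"az":0},{"dx":14,"dy":0,"dz":0,"ax":0,"ay":0,"az":0},{"dx":14,"dy":0,"dz":0,"ax":0,"ay":0,"az":0},{"dx":14,"dy":0,"dz":0,"ax":0,"ay":0,"az":0},{"dx":14,"dy":0,"dz":0,"ax":0,"ay":0,"az":0},{"dx":14,"dy":0,"dz":0,"ax":0,"ay":0,"az":0},{"dx":14,"dy":0,"dz":0,"ax":0,"ay":0,"az":0},{"dx":14,"dy":0,"dz":0,"ax":0,"ay":0,"az":0},{"dx":14,"dy":0,"dz":0,"ax":0,"ay":0,"az":0},{"dx":6,"dy":0,"dz":0,"ax":0,"ay":0,"az":0},{"dx":0,"dy":0,"dz":0,"ax":0,"ay":0,"az":0},{"dx":0,"dy":0,"dz":0,"ax":0,"ay":0,"az":0}]'
python3 - <<'E'
from go import *
x2,y2=brd(-.0545,.115)
plan([(x2,y2,.061,82),(x2,y2,.126,82),(.4354,.3413,.126,82),(.4354,.3413,.054,82)])
E
```

```text
tool_pos: [0.4645, -0.0114, 0.2153]
wrist_force: [-0.4, -0.2, -0.6]
time: 18.28
tool_pos: [0.4659, -0.0123, 0.2184]
tcp_rot: [2.37, 2.061, 0.001]
wrist_force: [-1.8, 2.0, 2.5]
width: 0.279
grip_force: 40.0
time: 19.37
tool_pos: [0.485, 0.1244, 0.2178]
tcp_rot: [2.369, 2.063, 0.001]
wrist_force: [-0.1, 0.3, 0.0]
width: -0.002
grip_force: 0.0
t 19.4 at [0.4851 0.1244 0.0628] psi 82.10 tilt [ 0.001 -0.   ] w -0.002 g 0.0 F [-0.1  0.3  0. ]
az 0.1  dx 1.4 dy -1.2 dz 1.8
az 0.0  dx 0.0 dy 0.0 dz -65.0
az 0.0  dx 206.5 dy -78.1 dz -0.0
az 0.0  dx 0.0 dy 0.0 dz 72.0
```

The grip slackened mid-slide and the stop was left behind. I'll rise, then find it by its black mask in the scene view.

```bash
python3 -m jog '[{"dx":0,"dy":0,"dz":-15,"ax":0,"ay":0,"az":0},{"dx":0,"dy":0,"dz":-30,"ax":0,"ay":0,"az":0},{"dx":0,"dy":0,"dz":-30,"ax":0,"ay":0,"az":0},{"dx":25,"dy":-4,"dz":-15,"ax":0,"ay":0,"az":0},{"dx":25,"dy":0,"dz":0,"ax":0,"ay":0,"az":0},{"dx":0,"dy":0,"dz":0,"ax":0,"ay":0,"az":0},{"dx":0,"dy":0,"dz":0,"ax":0,"ay":0,"az":0}]' 0.6|grep pos
python3 - <<'E'
from h import *; from go import brd
s=cam("scene"); img=s["img"]
m=(img.max(2)<48)
# predicted image of head top centre along track
for k in blobs(m,(280,185,420,265),25):
    x,y,w,h=cv2.boundingRect(k)
    P=plane(s,(x+w/2-.5,y+5),.076)   # near the top face
    a=np.radians(-8);d=P[:2]-[.522,.0045];print((x,y,w,h),"board",round(d[0]*np.cos(a)+d[1]*np.sin(a),4),round(-d[0]*np.sin(a)+d[1]*np.cos(a),4))
for yy in(-.115,-.065,-.0245,.05,.115): print(yy,proj(s,(*brd(-.055,yy),.076)).round(1))
c=cam("top"); cv2.imwrite("pics/c8.png",np.hstack([cv2.resize(img[170:290,270:450],None,fx=2.2,fy=2.2),cv2.resize(c["img"][230:350,220:400],None,fx=2.2,fy=2.2)])[:,:,::-1])
E
```

```text
tool_pos: [0.4878, 0.1744, 0.308]
(335, 215, 15, 25) board -0.0435 -0.0115
(314, 206, 14, 26) board -0.0487 -0.0596
(291, 199, 15, 25) board -0.0475 -0.1083
-0.115 [297.2 201.2]
-0.065 [319.7 208.5]
-0.0245 [338.8 214.8]
0.05 [376. 227.]
0.115 [410.9 238.4]
```

View pics/c8.png

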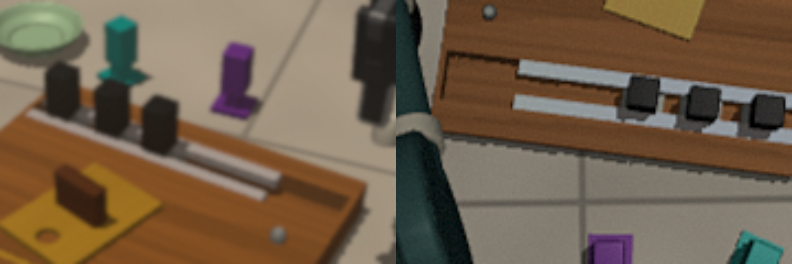

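Both views show stop 2 upright, still in the slot at left-half pixel (160,125) and about 7 mm along, at board y ≈ −17 mm. I'll take it again.

```bash
python3 - <<'E'
from go import *
x,y=brd(-.0545,-.017); x2,y2=brd(-.0545,.115)
plan([(x,y,.153,82),(x,y,.061,82)])
E
python3 -m jog '[{"dx":-12,"dy":0,"dz":0,"ax":0,"ay":0,"az":0},{"dx":-28,"dy":0,"dz":0,"ax":0,"ay":0,"az":0},{"dx":-28,"dy":0,"dz":0,"ax":0,"ay":0,"az":0},{"dx":-28,"dy":0,"dz":0,"ax":0,"ay":0,"az":0},{"dx":-28,"dy":0,"dz":0,"ax":0,"ay":0,"az":0},{"dx":-28,"dy":0,"dz":0,"ax":0,"ay":0,"az":0},{"dx":-20,"dy":0,"dz":0,"ax":0,"ay":0,"az":0},{"dx":-10,"dy":0,"dz":0,"ax":0,"ay":0,"az":0},{"dx":0,"dy":0,"dz":0,"ax":0,"ay":0,"az":0},{"dx":0,"dy":0,"dz":0,"ax":0,"ay":0,"az":0}]' >/dev/null; python3 - <<'E'
from go import *
x,y=brd(-.0545,-.017); x2,y2=brd(-.0545,.115)
plan([(x,y,.153,82),(x,y,.061,82)])
E
```

```text
t 20.1 at [0.487  0.1733 0.1519] psi 82.04 tilt [-0.001 -0.001] w 0.602 g 0.0 F [-0.5 -0.2  0.3]
az 0.0  dx -179.3 dy 3.6 dz -1.1
az 0.0  dx 0.0 dy 0.0 dz 92.0
t 20.9 at [ 0.4621 -0.0066  0.1524] psi 81.90 tilt [-0.001  0.   ] w 0.599 g 0.0 F [-0.7  0.4  0.5]
az -0.1  dx 2.3 dy 3.3 dz -0.6
az 0.0  dx 0.0 dy 0.0 dz 92.0
```

```bash
python3 -m jog '[{"dx":2.3,"dy":3.3,"dz":10,"ax":0,"ay":0,"az":0},{"dx":0,"dy":0,"dz":25,"ax":0,"ay":0,"az":0},{"dx":0,"dy":0,"dz":25,"ax":0,"ay":0,"az":0},{"dx":0,"dy":0,"dz":20,"ax":0,"ay":0,"az":0},{"dx":0,"dy":0,"dz":8,"ax":0,"ay":0,"az":0},{"dx":0,"dy":0,"dz":3,"ax":0,"ay":0,"az":0},{"dx":0,"dy":0,"dz":0,"ax":0,"ay":0,"az":0}]'|grep -E 'pos|wrist'
python3 -m jog '[{"dx":0,"dy":0,"dz":0,"ax":0,"ay":0,"az":0},{"dx":0,"dy":0,"dz":0,"ax":0,"ay":0,"az":0},{"dx":0,"dy":0,"dz":0,"ax":0,"ay":0,"az":0},{"dx":0,"dy":0,"dz":0,"ax":0,"ay":0,"az":0},{"dx":0,"dy":0,"dz":0,"ax":0,"ay":0,"az":0},{"dx":0,"dy":0,"dz":0,"ax":0,"ay":0,"az":0}]' 0 40
python3 -m jog '[{"dx":6,"dy":0,"dz":0,"ax":0,"ay":0,"az":0},{"dx":13,"dy":0,"dz":0,"ax":0,"ay":0,"az":0},{"dx":13,"dy":0,"dz":0,"ax":0,"ay":0,"az":0},{"dx":13,"dy":0,"dz":0,"ax":0,"ay":0,"az":0},{"dx":13,"dy":0,"dz":0,"ax":0,"ay":0,"az":0},{"dx":14,"dy":0,"dz":0,"ax":0,"ay":0,"az":0},{"dx":14,"dy":0,"dz":0,"ax":0,"ay":0,"az":0},{"dx":14,"dy":0,"dz":0,"ax":0,"ay":0,"az":0},{"dx":14,"dy":0,"dz":0,"ax":0,"ay":0,"az":0},{"dx":12,"dy":0,"dz":0,"ax":0,"ay":0,"az":0},{"dx":6,"dy":0,"dz":0,"ax":0,"ay":0,"az":0},{"dx":0,"dy":0,"dz":0,"ax":0,"ay":0,"az":0},{"dx":0,"dy":0,"dz":0,"ax":0,"ay":0,"az":0}]'
python3 - <<'E'
from go import *
x2,y2=brd(-.0545,.115)
plan([(x2,y2,.061,82),(x2,y2,.126,82),(.4354,.3413,.126,82),(.4354,.3413,.054,82)])
E
```

```text
tool_pos: [0.466, -0.0034, 0.2158]
wrist_force: [0.1, -0.2, 0.6]
time: 21.97
tool_pos: [0.4666, -0.004, 0.2179]
tcp_rot: [2.37, 2.061, 0.002]
wrist_force: [-2.1, 1.5, 6.7]
width: 0.275
grip_force: 41.1
time: 23.05
tool_pos: [0.4852, 0.1275, 0.2178]
tcp_rot: [2.37, 2.062, 0.005]
wrist_force: [-2.1, 1.5, 5.3]
width: 0.276
grip_force: 40.5
t 23.1 at [0.4856 0.1277 0.0628] psi 82.06 tilt [0.002 0.002] w 0.276 g 40.5 F [-2.1  1.5  5.3]
az 0.1  dx -2.0 dy -1.3 dz 1.8
az 0.0  dx 0.0 dy 0.0 dz -65.0
az 0.0  dx 206.5 dy -78.1 dz -0.0
az 0.0  dx 0.0 dy 0.0 dz 72.0
```

```bash
python3 -m jog '[{"dx":0,"dy":0,"dz":-5,"ax":0,"ay":0,"az":0},{"dx":0,"dy":0,"dz":-15,"ax":0,"ay":0,"az":0},{"dx":0,"dy":0,"dz":-15,"ax":0,"ay":0,"az":0},{"dx":0,"dy":0,"dz":-15,"ax":0,"ay":0,"az":0},{"dx":0,"dy":0,"dz":-15,"ax":0,"ay":0,"az":0},{"dx":0,"dy":0,"dz":0,"ax":0,"ay":0,"az":0}]' | grep -E 'width|wrist'
python3 -m jog '[{"dx":12,"dy":-4.7,"dz":0,"ax":0,"ay":0,"az":0},{"dx":20,"dy":-7.8,"dz":0,"ax":0,"ay":0,"az":0},{"dx":20,"dy":-7.8,"dz":0,"ax":0,"ay":0,"az":0},{"dx":20,"dy":-7.8,"dz":0,"ax":0,"ay":0,"az":0},{"dx":20,"dy":-7.8,"dz":0,"ax":0,"ay":0,"az":0},{"dx":20,"dy":-7.8,"dz":0,"ax":0,"ay":0,"az":0},{"dx":20,"dy":-7.8,"dz":0,"ax":0,"ay":0,"az":0},{"dx":20,"dy":-7.8,"dz":0,"ax":0,"ay":0,"az":0},{"dx":20,"dy":-7.8,"dz":0,"ax":0,"ay":0,"az":0},{"dx":20,"dy":-7.8,"dz":0,"ax":0,"ay":0,"az":0},{"dx":12,"dy":-4.7,"dz":0,"ax":0,"ay":0,"az":0},{"dx":0,"dy":0,"dz":0,"ax":0,"ay":0,"az":0},{"dx":0,"dy":0,"dz":0,"ax":0,"ay":0,"az":0}]' | grep -E 'width|wrist'
python3 -m jog '[{"dx":0,"dy":0,"dz":12,"ax":0,"ay":0,"az":0},{"dx":0,"dy":0,"dz":20,"ax":0,"ay":0,"az":0},{"dx":0,"dy":0,"dz":20,"ax":0,"ay":0,"az":0},{"dx":0,"dy":0,"dz":10,"ax":0,"ay":0,"az":0},{"dx":0,"dy":0,"dz":4,"ax":0,"ay":0,"az":0},{"dx":0,"dy":0,"dz":3,"ax":0,"ay":0,"az":0},{"dx":0,"dy":0,"dz":1.5,"ax":0,"ay":0,"az":0},{"dx":0,"dy":0,"dz":0,"ax":0,"ay":0,"az":0},{"dx":0,"dy":0,"dz":0,"ax":0,"ay":0,"az":0}]'
python3 - <<'E'
from go import *
plan([(.4354,.3413,.054,82)])
E
```

```text
wrist_force: [1.2, 0.9, 0.3]
width: 0.277
wrist_force: [-0.3, -0.9, -1.0]
width: 0.278
time: 25.38
tool_pos: [0.4344, 0.3399, 0.2121]
tcp_rot: [2.37, 2.062, 0.003]
wrist_force: [0.6, -0.8, -0.9]
width: 0.273
grip_force: 39.8
t 25.4 at [0.4346 0.3401 0.0571] psi 82.03 tilt [0.001 0.001] w 0.273 g 39.8 F [ 0.6 -0.8 -0.9]
az 0.0  dx 1.3 dy 0.6 dz 3.1
```

```bash
python3 -m jog '[{"dx":0,"dy":0,"dz":1,"ax":0,"ay":0,"az":0},{"dx":0,"dy":0,"dz":1,"ax":0,"ay":0,"az":0},{"dx":0,"dy":0,"dz":0,"ax":0,"ay":0,"az":0}]'|grep -E 'pos|wrist'
python3 -m jog '[{"dx":0,"dy":0,"dz":0,"ax":0,"ay":0,"az":0},{"dx":0,"dy":0,"dz":0,"ax":0,"ay":0,"az":0},{"dx":0,"dy":0,"dz":0,"ax":0,"ay":0,"az":0},{"dx":0,"dy":0,"dz":0,"ax":0,"ay":0,"az":0}]' 0.6|grep -E 'width|wrist'
python3 -m jog '[{"dx":0,"dy":0,"dz":-10,"ax":0,"ay":0,"az":0},{"dx":0,"dy":0,"dz":-25,"ax":0,"ay":0,"az":0},{"dx":0,"dy":0,"dz":-30,"ax":0,"ay":0,"az":0},{"dx":0,"dy":0,"dz":-25,"ax":0,"ay":0,"az":0},{"dx":0,"dy":0,"dz":0,"ax":0,"ay":0,"az":0},{"dx":0,"dy":0,"dz":0,"ax":0,"ay":0,"az":0}]'|grep -E 'pos|wrist'
python3 - <<'E'
from go import *
x,y=brd(-.0545,-.0655)
plan([(x,y,.145,82),(x,y,.061,82)])
E
```

```text
tool_pos: [0.4344, 0.3402, 0.2108]
wrist_force: [-1.3, -1.6, 5.0]
wrist_force: [-0.0, -0.8, 0.8]
width: 0.602
tool_pos: [0.4347, 0.3403, 0.3021]
wrist_force: [0.1, -0.4, 0.1]
t 26.5 at [0.4353 0.3407 0.1471] psi 82.04 tilt [0.004 0.003] w 0.600 g 0.0 F [ 0.1 -0.4  0.1]
az 0.0  dx -386.4 dy 78.1 dz 2.1
az 0.0  dx 0.0 dy 0.0 dz 84.0
```

```bash
python3 -m jog '[{"dx":-13,"dy":3,"dz":0,"ax":0,"ay":0,"az":0},{"dx":-30,"dy":6,"dz":0,"ax":0,"ay":0,"az":0},{"dx":-30,"dy":6,"dz":0,"ax":0,"ay":0,"az":0},{"dx":-30,"dy":6,"dz":0,"ax":0,"ay":0,"az":0},{"dx":-30,"dy":6,"dz":0,"ax":0,"ay":0,"az":0},{"dx":-30,"dy":6,"dz":0,"ax":0,"ay":0,"az":0},{"dx":-30,"dy":6,"dz":0,"ax":0,"ay":0,"az":0},{"dx":-30,"dy":6,"dz":0,"ax":0,"ay":0,"az":0},{"dx":-30,"dy":6,"dz":0,"ax":0,"ay":0,"az":0},{"dx":-30,"dy":6,"dz":0,"ax":0,"ay":0,"az":0},{"dx":-30,"dy":6,"dz":0,"ax":0,"ay":0,"az":0},{"dx":-30,"dy":6,"dz":0,"ax":0,"ay":0,"az":0},{"dx":-30,"dy":6,"dz":0,"ax":0,"ay":0,"az":0},{"dx":-13,"dy":3,"dz":0,"ax":0,"ay":0,"az":0},{"dx":0,"dy":0,"dz":0,"ax":0,"ay":0,"az":0},{"dx":0,"dy":0,"dz":0,"ax":0,"ay":0,"az":0},{"dx":0,"dy":0,"dz":0,"ax":0,"ay":0,"az":0}]' >/dev/null
python3 - <<'E'
from go import *
x,y=brd(-.0545,-.0655)
plan([(x,y,.145,82),(x,y,.061,82)])
E
```

```text
t 27.9 at [ 0.4563 -0.0531  0.143 ] psi 82.02 tilt [-0.003  0.001] w 0.599 g 0.0 F [-0.1 -0.5  0.9]
az 0.0  dx 0.7 dy 2.5 dz -2.0
az 0.0  dx 0.0 dy 0.0 dz 84.0
```

```bash
python3 -m jog '[{"dx":0.7,"dy":2.5,"dz":10,"ax":0,"ay":0,"az":0},{"dx":0,"dy":0,"dz":25,"ax":0,"ay":0,"az":0},{"dx":0,"dy":0,"dz":25,"ax":0,"ay":0,"az":0},{"dx":0,"dy":0,"dz":15,"ax":0,"ay":0,"az":0},{"dx":0,"dy":0,"dz":6,"ax":0,"ay":0,"az":0},{"dx":0,"dy":0,"dz":0,"ax":0,"ay":0,"az":0}]'|grep -E 'pos|wrist'
python3 -m jog '[{"dx":0,"dy":0,"dz":0,"ax":0,"ay":0,"az":0},{"dx":0,"dy":0,"dz":0,"ax":0,"ay":0,"az":0},{"dx":0,"dy":0,"dz":0,"ax":0,"ay":0,"az":0},{"dx":0,"dy":0,"dz":0,"ax":0,"ay":0,"az":0},{"dx":0,"dy":0,"dz":0,"ax":0,"ay":0,"az":0},{"dx":0,"dy":0,"dz":0,"ax":0,"ay":0,"az":0}]' 0 40
python3 -m jog '[{"dx":6,"dy":0,"dz":0,"ax":0,"ay":0,"az":0},{"dx":14,"dy":0,"dz":0,"ax":0,"ay":0,"az":0},{"dx":14,"dy":0,"dz":0,"ax":0,"ay":0,"az":0},{"dx":14,"dy":0,"dz":0,"ax":0,"ay":0,"az":0},{"dx":14,"dy":0,"dz":0,"ax":0,"ay":0,"az":0},{"dx":14,"dy":0,"dz":0,"ax":0,"ay":0,"az":0},{"dx":14,"dy":0,"dz":0,"ax":0,"ay":0,"az":0},{"dx":14,"dy":0,"dz":0,"ax":0,"ay":0,"az":0},{"dx":14,"dy":0,"dz":0,"ax":0,"ay":0,"az":0},{"dx":14,"dy":0,"dz":0,"ax":0,"ay":0,"az":0},{"dx":14,"dy":0,"dz":0,"ax":0,"ay":0,"az":0},{"dx":14,"dy":0,"dz":0,"ax":0,"ay":0,"az":0},{"dx":14,"dy":0,"dz":0,"ax":0,"ay":0,"az":0},{"dx":6,"dy":0,"dz":0,"ax":0,"ay":0,"az":0},{"dx":0,"dy":0,"dz":0,"ax":0,"ay":0,"az":0},{"dx":0,"dy":0,"dz":0,"ax":0,"ay":0,"az":0}]'
python3 - <<'E'
from go import *
x2,y2=brd(-.0545,.115)
p,_,_,_=pose()
plan([(x2,y2,p[2],82),(x2,y2,p[2]+.065,82),(.5052,.2697,p[2]+.065,82),(.5052,.2697,p[2]-.007,82)])
E
```

```text
tool_pos: [0.4589, -0.052, 0.2158]
wrist_force: [-0.9, 0.2, -0.1]
time: 28.88
tool_pos: [0.4602, -0.0529, 0.2188]
tcp_rot: [-2.37, -2.062, -0.001]
wrist_force: [-3.5, 1.5, 4.4]
width: 0.275
grip_force: 40.3
time: 30.22
tool_pos: [0.4854, 0.1253, 0.2184]
tcp_rot: [2.369, 2.063, 0.001]
wrist_force: [-1.2, -1.0, -0.8]
width: -0.001
grip_force: 0.0
t 30.2 at [0.4856 0.1252 0.0634] psi 82.10 tilt [ 0.001 -0.   ] w -0.001 g 0.0 F [-1.2 -1.  -0.8]
az 0.1  dx 0.5 dy -1.6 dz -0.0
az 0.0  dx 0.0 dy 0.0 dz -65.0
az 0.0  dx 145.3 dy 1.0 dz -0.0
az 0.0  dx 0.0 dy 0.0 dz 72.0
```

Stop 3 slipped out during the slide as well. I'll locate it, then grip harder and slide slower.

```bash
python3 -m jog '[{"dx":0,"dy":0,"dz":-15,"ax":0,"ay":0,"az":0},{"dx":0,"dy":0,"dz":-30,"ax":0,"ay":0,"az":0},{"dx":0,"dy":0,"dz":-30,"ax":0,"ay":0,"az":0},{"dx":25,"dy":0,"dz":-15,"ax":0,"ay":0,"az":0},{"dx":25,"dy":0,"dz":0,"ax":0,"ay":0,"az":0},{"dx":0,"dy":0,"dz":0,"ax":0,"ay":0,"az":0},{"dx":0,"dy":0,"dz":0,"ax":0,"ay":0,"az":0}]' 0.6|grep pos
cat > find.py <<'E'
from h import *; from go import plan,brd
a=np.radians(-8)
def bd(P): d=P[:2]-[.522,.0045]; return round(d[0]*np.cos(a)+d[1]*np.sin(a),4),round(-d[0]*np.sin(a)+d[1]*np.cos(a),4)
s=cam("scene"); m=(s["img"].max(2)<48)
for k in blobs(m,(280,185,420,265),25):
    x,y,w,h=cv2.boundingRect(k); print("scene",(x,y,w,h),bd(plane(s,(x+w/2-.5,y+5),.076)))
c=cam("top"); m=c["img"].max(2)<45
for k in blobs(m,(290,250,410,300),60):
    x,y,w,h=cv2.boundingRect(k); print("top",(x,y,w,h),bd(plane(c,(x+w/2-.5,y+7),.076)))
E
python3 find.py
```

```text
tool_pos: [0.4922, 0.1747, 0.3086]
scene (316, 208, 15, 25) (np.float64(-0.0454), np.float64(-0.0522))
scene (291, 199, 15, 25) (np.float64(-0.0475), np.float64(-0.1083))
top (380, 273, 21, 16) (np.float64(-0.055), np.float64(-0.1161))
top (347, 267, 24, 18) (np.float64(-0.0515), np.float64(-0.0619))
```

```bash
python3 -m jog '[{"dx":-13,"dy":0,"dz":0,"ax":0,"ay":0,"az":0},{"dx":-29,"dy":0,"dz":0,"ax":0,"ay":0,"az":0},{"dx":-29,"dy":0,"dz":0,"ax":0,"ay":0,"az":0},{"dx":-29,"dy":0,"dz":0,"ax":0,"ay":0,"az":0},{"dx":-29,"dy":0,"dz":0,"ax":0,"ay":0,"az":0},{"dx":-29,"dy":0,"dz":0,"ax":0,"ay":0,"az":0},{"dx":-29,"dy":0,"dz":0,"ax":0,"ay":0,"az":0},{"dx":-29,"dy":0,"dz":0,"ax":0,"ay":0,"az":0},{"dx":-6,"dy":0,"dz":0,"ax":0,"ay":0,"az":0},{"dx":0,"dy":0,"dz":0,"ax":0,"ay":0,"az":0},{"dx":0,"dy":0,"dz":0,"ax":0,"ay":0,"az":0},{"dx":0,"dy":0,"dz":0,"ax":0,"ay":0,"az":0}]' >/dev/null
python3 - <<'E'
from go import *
x,y=brd(-.0545,-.0585)
plan([(x,y,.15,82),(x,y,.059,82)])
E
```

```text
t 31.9 at [ 0.461  -0.0449  0.1529] psi 82.03 tilt [-0.001  0.   ] w 0.599 g 0.0 F [-0.5  1.1  0.2]
az 0.0  dx -1.1 dy -0.9 dz 2.9
az 0.0  dx 0.0 dy 0.0 dz 91.0
```

```bash
python3 -m jog '[{"dx":-1.1,"dy":-0.9,"dz":13,"ax":0,"ay":0,"az":0},{"dx":0,"dy":0,"dz":25,"ax":0,"ay":0,"az":0},{"dx":0,"dy":0,"dz":25,"ax":0,"ay":0,"az":0},{"dx":0,"dy":0,"dz":20,"ax":0,"ay":0,"az":0},{"dx":0,"dy":0,"dz":8,"ax":0,"ay":0,"az":0},{"dx":0,"dy":0,"dz":3,"ax":0,"ay":0,"az":0},{"dx":0,"dy":0,"dz":0,"ax":0,"ay":0,"az":0},{"dx":0,"dy":0,"dz":0,"ax":0,"ay":0,"az":0}]'|grep -E 'pos|wrist'
python3 -m jog '[{"dx":0,"dy":0,"dz":0,"ax":0,"ay":0,"az":0},{"dx":0,"dy":0,"dz":0,"ax":0,"ay":0,"az":0},{"dx":0,"dy":0,"dz":0,"ax":0,"ay":0,"az":0},{"dx":0,"dy":0,"dz":0,"ax":0,"ay":0,"az":0},{"dx":0,"dy":0,"dz":0,"ax":0,"ay":0,"az":0},{"dx":0,"dy":0,"dz":0,"ax":0,"ay":0,"az":0},{"dx":0,"dy":0,"dz":0,"ax":0,"ay":0,"az":0}]' 0 80
python3 -m jog '[{"dx":3,"dy":0,"dz":0,"ax":0,"ay":0,"az":0},{"dx":5,"dy":0,"dz":0,"ax":0,"ay":0,"az":0},{"dx":7,"dy":0,"dz":0,"ax":0,"ay":0,"az":0},{"dx":8,"dy":0,"dz":0,"ax":0,"ay":0,"az":0},{"dx":8,"dy":0,"dz":0,"ax":0,"ay":0,"az":0}]'
```

```text
tool_pos: [0.461, -0.0458, 0.2151]
wrist_force: [0.3, 0.6, 0.2]
time: 33.15
tool_pos: [0.4606, -0.0462, 0.2155]
tcp_rot: [2.37, 2.061, 0.001]
wrist_force: [-2.5, 0.7, 5.5]
width: 0.27
grip_force: 78.4
time: 33.57
tool_pos: [0.4649, -0.0162, 0.2155]
tcp_rot: [2.368, 2.061, -0.001]
wrist_force: [-3.5, -5.4, 5.6]
width: 0.267
grip_force: 78.7
```

```bash
python3 -m jog '[{"dx":8,"dy":0,"dz":0,"ax":0,"ay":0,"az":0},{"dx":8,"dy":0,"dz":0,"ax":0,"ay":0,"az":0},{"dx":8,"dy":0,"dz":0,"ax":0,"ay":0,"az":0},{"dx":8,"dy":0,"dz":0,"ax":0,"ay":0,"az":0},{"dx":8,"dy":0,"dz":0,"ax":0,"ay":0,"az":0},{"dx":8,"dy":0,"dz":0,"ax":0,"ay":0,"az":0},{"dx":8,"dy":0,"dz":0,"ax":0,"ay":0,"az":0},{"dx":8,"dy":0,"dz":0,"ax":0,"ay":0,"az":0},{"dx":8,"dy":0,"dz":0,"ax":0,"ay":0,"az":0},{"dx":8,"dy":0,"dz":0,"ax":0,"ay":0,"az":0},{"dx":8,"dy":0,"dz":0,"ax":0,"ay":0,"az":0},{"dx":8,"dy":0,"dz":0,"ax":0,"ay":0,"az":0},{"dx":8,"dy":0,"dz":0,"ax":0,"ay":0,"az":0},{"dx":8,"dy":0,"dz":0,"ax":0,"ay":0,"az":0},{"dx":8,"dy":0,"dz":0,"ax":0,"ay":0,"az":0},{"dx":8,"dy":0,"dz":0,"ax":0,"ay":0,"az":0},{"dx":8,"dy":0,"dz":0,"ax":0,"ay":0,"az":0},{"dx":5,"dy":0,"dz":0,"ax":0,"ay":0,"az":0},{"dx":0,"dy":0,"dz":0,"ax":0,"ay":0,"az":0},{"dx":0,"dy":0,"dz":0,"ax":0,"ay":0,"az":0}]'
python3 - <<'E'
from go import *
x2,y2=brd(-.0545,.115)
p,_,_,_=pose()
plan([(x2,y2,p[2],82),(x2,y2,p[2]+.065,82),(.5052,.2697,p[2]+.065,82),(.5052,.2697,p[2]-.007,82)])
E
```

```text
time: 35.23
tool_pos: [0.485, 0.1247, 0.2155]
tcp_rot: [2.369, 2.062, 0.004]
wrist_force: [-0.4, -0.3, 6.2]
width: 0.273
grip_force: 78.5
t 35.2 at [0.4854 0.1249 0.0605] psi 82.05 tilt [0.003 0.001] w 0.273 g 78.5 F [-0.4 -0.3  6.2]
az 0.1  dx 0.9 dy -1.5 dz -0.0
az 0.0  dx 0.0 dy 0.0 dz -65.0
az 0.0  dx 145.3 dy 1.0 dz -0.0
az 0.0  dx 0.0 dy 0.0 dz 72.0
```

```bash
python3 -m jog '[{"dx":0,"dy":0,"dz":-5,"ax":0,"ay":0,"az":0},{"dx":0,"dy":0,"dz":-15,"ax":0,"ay":0,"az":0},{"dx":0,"dy":0,"dz":-15,"ax":0,"ay":0,"az":0},{"dx":0,"dy":0,"dz":-15,"ax":0,"ay":0,"az":0},{"dx":0,"dy":0,"dz":-15,"ax":0,"ay":0,"az":0},{"dx":0,"dy":0,"dz":0,"ax":0,"ay":0,"az":0}]' | grep -E 'width|wrist'
python3 -m jog '[{"dx":10,"dy":0,"dz":0,"ax":0,"ay":0,"az":0},{"dx":18,"dy":0,"dz":0,"ax":0,"ay":0,"az":0},{"dx":18,"dy":0,"dz":0,"ax":0,"ay":0,"az":0},{"dx":18,"dy":0,"dz":0,"ax":0,"ay":0,"az":0},{"dx":18,"dy":0,"dz":0,"ax":0,"ay":0,"az":0},{"dx":18,"dy":0,"dz":0,"ax":0,"ay":0,"az":0},{"dx":18,"dy":0,"dz":0,"ax":0,"ay":0,"az":0},{"dx":18,"dy":0,"dz":0,"ax":0,"ay":0,"az":0},{"dx":10,"dy":0,"dz":0,"ax":0,"ay":0,"az":0},{"dx":0,"dy":0,"dz":0,"ax":0,"ay":0,"az":0},{"dx":0,"dy":0,"dz":0,"ax":0,"ay":0,"az":0}]' | grep -E 'width|wrist'
python3 -m jog '[{"dx":0,"dy":0,"dz":12,"ax":0,"ay":0,"az":0},{"dx":0,"dy":0,"dz":20,"ax":0,"ay":0,"az":0},{"dx":0,"dy":0,"dz":20,"ax":0,"ay":0,"az":0},{"dx":0,"dy":0,"dz":10,"ax":0,"ay":0,"az":0},{"dx":0,"dy":0,"dz":4,"ax":0,"ay":0,"az":0},{"dx":0,"dy":0,"dz":3,"ax":0,"ay":0,"az":0},{"dx":0,"dy":0,"dz":1.5,"ax":0,"ay":0,"az":0},{"dx":0,"dy":0,"dz":0,"ax":0,"ay":0,"az":0},{"dx":0,"dy":0,"dz":0,"ax":0,"ay":0,"az":0}]'
python3 - <<'E'
from go import *
plan([(.5052,.2697,.0535,82)])
E
```

```text
wrist_force: [1.1, 0.2, -1.2]
width: 0.268
wrist_force: [0.2, -0.9, -1.8]
width: 0.269
time: 37.4
tool_pos: [0.5049, 0.269, 0.2097]
tcp_rot: [2.37, 2.061, 0.003]
wrist_force: [-0.1, -0.1, 0.1]
width: 0.266
grip_force: 78.3
t 37.4 at [0.5051 0.2691 0.0547] psi 82.04 tilt [0.002 0.001] w 0.266 g 78.3 F [-0.1 -0.1  0.1]
az 0.0  dx 0.6 dy -0.0 dz 1.2
```

```bash
python3 -m jog '[{"dx":0,"dy":0,"dz":1,"ax":0,"ay":0,"az":0},{"dx":0,"dy":0,"dz":1,"ax":0,"ay":0,"az":0},{"dx":0,"dy":0,"dz":0,"ax":0,"ay":0,"az":0}]'|grep -E 'pos|wrist'
python3 -m jog '[{"dx":0,"dy":0,"dz":0,"ax":0,"ay":0,"az":0},{"dx":0,"dy":0,"dz":0,"ax":0,"ay":0,"az":0},{"dx":0,"dy":0,"dz":0,"ax":0,"ay":0,"az":0},{"dx":0,"dy":0,"dz":0,"ax":0,"ay":0,"az":0}]' 0.6|grep -E 'width|wrist'
python3 -m jog '[{"dx":0,"dy":0,"dz":-10,"ax":0,"ay":0,"az":0},{"dx":0,"dy":0,"dz":-25,"ax":0,"ay":0,"az":0},{"dx":0,"dy":0,"dz":-30,"ax":0,"ay":0,"az":0},{"dx":0,"dy":0,"dz":-25,"ax":0,"ay":0,"az":0},{"dx":0,"dy":0,"dz":0,"ax":0,"ay":0,"az":0},{"dx":0,"dy":0,"dz":0,"ax":0,"ay":0,"az":0},{"dx":0,"dy":0,"dz":0,"ax":0,"ay":0,"az":0}]'|grep -E 'pos|wrist'
python3 - <<'E'
from go import *
x,y=brd(-.0545,-.115)
plan([(x,y,.145,82),(x,y,.059,82)])
E
```

```text
tool_pos: [0.505, 0.2692, 0.2085]
wrist_force: [-2.4, -0.1, 6.6]
wrist_force: [-0.6, -0.8, 0.1]
width: 0.6
tool_pos: [0.504, 0.2687, 0.2967]
wrist_force: [-0.0, 0.3, -0.3]
t 38.6 at [0.504  0.2687 0.1417] psi 82.05 tilt [-0. -0.] w 0.602 g 0.0 F [-0.   0.3 -0.3]
az 0.0  dx -374.1 dy 0.1 dz -3.3
az 0.0  dx 0.0 dy 0.0 dz 86.0
```

```bash
python3 -m jog '[{"dx":-16,"dy":0,"dz":0,"ax":0,"ay":0,"az":0},{"dx":-31,"dy":0,"dz":0,"ax":0,"ay":0,"az":0},{"dx":-31,"dy":0,"dz":0,"ax":0,"ay":0,"az":0},{"dx":-31,"dy":0,"dz":0,"ax":0,"ay":0,"az":0},{"dx":-31,"dy":0,"dz":0,"ax":0,"ay":0,"az":0},{"dx":-31,"dy":0,"dz":0,"ax":0,"ay":0,"az":0},{"dx":-31,"dy":0,"dz":0,"ax":0,"ay":0,"az":0},{"dx":-31,"dy":0,"dz":0,"ax":0,"ay":0,"az":0},{"dx":-31,"dy":0,"dz":0,"ax":0,"ay":0,"az":0},{"dx":-31,"dy":0,"dz":0,"ax":0,"ay":0,"az":0},{"dx":-31,"dy":0,"dz":0,"ax":0,"ay":0,"az":0},{"dx":-31,"dy":0,"dz":0,"ax":0,"ay":0,"az":0},{"dx":-16,"dy":0,"dz":0,"ax":0,"ay":0,"az":0},{"dx":0,"dy":0,"dz":0,"ax":0,"ay":0,"az":0},{"dx":0,"dy":0,"dz":0,"ax":0,"ay":0,"az":0},{"dx":0,"dy":0,"dz":0,"ax":0,"ay":0,"az":0}]' 0.65 >/dev/null
python3 - <<'E'
from go import *
x,y=brd(-.0545,-.115)
plan([(x,y,.145,82),(x,y,.059,82)])
E
```

```text
t 39.9 at [ 0.4516 -0.1001  0.1406] psi 82.01 tilt [-0.002  0.001] w 0.651 g 0.0 F [-0.1  0.1 -0.9]
az 0.0  dx -1.6 dy 0.7 dz -4.4
az 0.0  dx 0.0 dy 0.0 dz 86.0
```

```bash
python3 -m jog '[{"dx":-1.6,"dy":0.7,"dz":10,"ax":0,"ay":0,"az":0},{"dx":0,"dy":0,"dz":25,"ax":0,"ay":0,"az":0},{"dx":0,"dy":0,"dz":25,"ax":0,"ay":0,"az":0},{"dx":0,"dy":0,"dz":14,"ax":0,"ay":0,"az":0},{"dx":0,"dy":0,"dz":7,"ax":0,"ay":0,"az":0},{"dx":0,"dy":0,"dz":0,"ax":0,"ay":0,"az":0},{"dx":0,"dy":0,"dz":0,"ax":0,"ay":0,"az":0}]'|grep -E 'pos|wrist'
python3 -m jog '[{"dx":0,"dy":0,"dz":0,"ax":0,"ay":0,"az":0},{"dx":0,"dy":0,"dz":0,"ax":0,"ay":0,"az":0},{"dx":0,"dy":0,"dz":0,"ax":0,"ay":0,"az":0},{"dx":0,"dy":0,"dz":0,"ax":0,"ay":0,"az":0},{"dx":0,"dy":0,"dz":0,"ax":0,"ay":0,"az":0},{"dx":0,"dy":0,"dz":0,"ax":0,"ay":0,"az":0},{"dx":0,"dy":0,"dz":0,"ax":0,"ay":0,"az":0}]' 0 80
python3 -m jog '[{"dx":3,"dy":0,"dz":0,"ax":0,"ay":0,"az":0},{"dx":5,"dy":0,"dz":0,"ax":0,"ay":0,"az":0},{"dx":7,"dy":0,"dz":0,"ax":0,"ay":0,"az":0},{"dx":8,"dy":0,"dz":0,"ax":0,"ay":0,"az":0},{"dx":8,"dy":0,"dz":0,"ax":0,"ay":0,"az":0}]'
```

```text
tool_pos: [0.4532, -0.1017, 0.2153]
wrist_force: [-0.0, -0.1, 1.3]
time: 41.07
tool_pos: [0.4532, -0.1023, 0.2168]
tcp_rot: [2.37, 2.061, 0.001]
wrist_force: [-4.2, 0.9, 6.0]
width: 0.269
grip_force: 78.0
time: 41.48
tool_pos: [0.4574, -0.0724, 0.2168]
tcp_rot: [2.368, 2.061, -0.002]
wrist_force: [-3.5, -4.6, 5.7]
width: 0.271
grip_force: 78.0
```

```bash
python3 -m jog '[{"dx":10,"dy":0,"dz":0,"ax":0,"ay":0,"az":0},{"dx":10,"dy":0,"dz":0,"ax":0,"ay":0,"az":0},{"dx":10,"dy":0,"dz":0,"ax":0,"ay":0,"az":0},{"dx":10,"dy":0,"dz":0,"ax":0,"ay":0,"az":0},{"dx":10,"dy":0,"dz":0,"ax":0,"ay":0,"az":0},{"dx":10,"dy":0,"dz":0,"ax":0,"ay":0,"az":0},{"dx":10,"dy":0,"dz":0,"ax":0,"ay":0,"az":0},{"dx":10,"dy":0,"dz":0,"ax":0,"ay":0,"az":0},{"dx":10,"dy":0,"dz":0,"ax":0,"ay":0,"az":0},{"dx":10,"dy":0,"dz":0,"ax":0,"ay":0,"az":0},{"dx":10,"dy":0,"dz":0,"ax":0,"ay":0,"az":0},{"dx":10,"dy":0,"dz":0,"ax":0,"ay":0,"az":0},{"dx":10,"dy":0,"dz":0,"ax":0,"ay":0,"az":0},{"dx":10,"dy":0,"dz":0,"ax":0,"ay":0,"az":0},{"dx":10,"dy":0,"dz":0,"ax":0,"ay":0,"az":0},{"dx":10,"dy":0,"dz":0,"ax":0,"ay":0,"az":0},{"dx":10,"dy":0,"dz":0,"ax":0,"ay":0,"az":0},{"dx":10,"dy":0,"dz":0,"ax":0,"ay":0,"az":0},{"dx":10,"dy":0,"dz":0,"ax":0,"ay":0,"az":0},{"dx":7,"dy":0,"dz":0,"ax":0,"ay":0,"az":0}]'
python3 -m jog '[{"dx":0,"dy":0,"dz":0,"ax":0,"ay":0,"az":0},{"dx":0,"dy":0,"dz":0,"ax":0,"ay":0,"az":0},{"dx":0,"dy":0,"dz":0,"ax":0,"ay":0,"az":0}]'|grep wrist
python3 - <<'E'
from go import *
x2,y2=brd(-.0545,.115)
p,_,_,_=pose()
plan([(x2,y2,p[2],82),(x2,y2,p[2]+.065,82),(.4457,.262,p[2]+.065,82),(.4457,.262,p[2]-.007,82)])
E
```

```text
time: 43.15
tool_pos: [0.4854, 0.1241, 0.2167]
tcp_rot: [2.368, 2.062, 0.002]
wrist_force: [-1.5, -4.2, 6.3]
width: 0.266
grip_force: 78.3
wrist_force: [-1.7, 3.6, 6.3]
t 43.4 at [0.4859 0.1248 0.0617] psi 82.02 tilt [0.003 0.002] w 0.267 g 78.3 F [-1.7  3.6  6.3]
az 0.0  dx 0.9 dy -2.0 dz -0.0
az 0.0  dx 0.0 dy 0.0 dz -65.0
az 0.0  dx 129.4 dy -56.9 dz -0.0
az 0.0  dx 0.0 dy 0.0 dz 72.0
```

```bash
python3 -m jog '[{"dx":0,"dy":0,"dz":-5,"ax":0,"ay":0,"az":0},{"dx":0,"dy":0,"dz":-15,"ax":0,"ay":0,"az":0},{"dx":0,"dy":0,"dz":-15,"ax":0,"ay":0,"az":0},{"dx":0,"dy":0,"dz":-15,"ax":0,"ay":0,"az":0},{"dx":0,"dy":0,"dz":-15,"ax":0,"ay":0,"az":0},{"dx":0,"dy":0,"dz":0,"ax":0,"ay":0,"az":0}]' | grep -E 'width|wrist'
python3 -m jog '[{"dx":8,"dy":-3.6,"dz":0,"ax":0,"ay":0,"az":0},{"dx":16,"dy":-7.2,"dz":0,"ax":0,"ay":0,"az":0},{"dx":16,"dy":-7.2,"dz":0,"ax":0,"ay":0,"az":0},{"dx":16,"dy":-7.2,"dz":0,"ax":0,"ay":0,"az":0},{"dx":16,"dy":-7.2,"dz":0,"ax":0,"ay":0,"az":0},{"dx":16,"dy":-7.2,"dz":0,"ax":0,"ay":0,"az":0},{"dx":16,"dy":-7.2,"dz":0,"ax":0,"ay":0,"az":0},{"dx":16,"dy":-7.2,"dz":0,"ax":0,"ay":0,"az":0},{"dx":10,"dy":-5,"dz":0,"ax":0,"ay":0,"az":0},{"dx":0,"dy":0,"dz":0,"ax":0,"ay":0,"az":0},{"dx":0,"dy":0,"dz":0,"ax":0,"ay":0,"az":0}]' | grep -E 'width|wrist'
python3 -m jog '[{"dx":0,"dy":0,"dz":12,"ax":0,"ay":0,"az":0},{"dx":0,"dy":0,"dz":20,"ax":0,"ay":0,"az":0},{"dx":0,"dy":0,"dz":20,"ax":0,"ay":0,"az":0},{"dx":0,"dy":0,"dz":10,"ax":0,"ay":0,"az":0},{"dx":0,"dy":0,"dz":4,"ax":0,"ay":0,"az":0},{"dx":0,"dy":0,"dz":3,"ax":0,"ay":0,"az":0},{"dx":0,"dy":0,"dz":1.5,"ax":0,"ay":0,"az":0},{"dx":0,"dy":0,"dz":1,"ax":0,"ay":0,"az":0},{"dx":0,"dy":0,"dz":1,"ax":0,"ay":0,"az":0},{"dx":0,"dy":0,"dz":0,"ax":0,"ay":0,"az":0}]'
```

```text
wrist_force: [1.4, 0.2, -0.8]
width: 0.269
wrist_force: [-0.2, 0.7, -1.2]
width: 0.268
time: 45.65
tool_pos: [0.4448, 0.2606, 0.2098]
tcp_rot: [2.37, 2.062, 0.002]
wrist_force: [-2.9, -2.8, 4.6]
width: 0.268
grip_force: 78.8
```

```bash
python3 -m jog '[{"dx":0,"dy":0,"dz":0,"ax":0,"ay":0,"az":0},{"dx":0,"dy":0,"dz":0,"ax":0,"ay":0,"az":0},{"dx":0,"dy":0,"dz":0,"ax":0,"ay":0,"az":0},{"dx":0,"dy":0,"dz":0,"ax":0,"ay":0,"az":0}]' 0.6|grep -E 'width|wrist'
python3 -m jog '[{"dx":0,"dy":0,"dz":-10,"ax":0,"ay":0,"az":0},{"dx":0,"dy":0,"dz":-25,"ax":0,"ay":0,"az":0},{"dx":0,"dy":0,"dz":-30,"ax":0,"ay":0,"az":0},{"dx":0,"dy":0,"dz":-30,"ax":0,"ay":0,"az":0},{"dx":0,"dy":0,"dz":-30,"ax":0,"ay":0,"az":0},{"dx":0,"dy":0,"dz":-15,"ax":0,"ay":0,"az":0},{"dx":0,"dy":0,"dz":0,"ax":0,"ay":0,"az":0},{"dx":0,"dy":0,"dz":0,"ax":0,"ay":0,"az":0}]'|grep -E 'pos|wrist'
cat > cov.py <<'E'
from h import *; from go import plan,brd
c=cam("top"); H,S,V=[c["hsv"][:,:,i].astype(int) for i in range(3)]
m=(H>19)&(H<32)&(S>110)&(V>60)
m=cv2.morphologyEx(m.astype(np.uint8),cv2.MORPH_OPEN,np.ones((6,6)))>0   # drops the thin deck stripe
k=blobs(m,(235,155,420,310),200)[0]; h=cv2.convexHull(k)
pts=np.array([plane(c,p,.036)[:2] for p in h[:,0]],np.float32)*1000
(r0,sz,an)=cv2.minAreaRect(pts); print("cover",np.round(r0,1),np.round(sz,1),round(an,2),[q.tolist() for q in np.round(cv2.boxPoints((r0,sz,an)))])
s=cam("scene"); H,S,V=[s["hsv"][:,:,i].astype(int) for i in range(3)]
m=(H>19)&(H<32)&(S>140)&(V>60); m=cv2.morphologyEx(m.astype(np.uint8),cv2.MORPH_OPEN,np.ones((6,6)))>0
k=blobs(m,(200,170,440,350),200)
if k:
    pts=np.array([plane(s,p,.036)[:2] for p in cv2.convexHull(k[0])[:,0]],np.float32)*1000
    r=cv2.minAreaRect(pts);print("scene cover",np.round(r[0],1),np.round(r[1],1),round(r[2],2))
E
python3 cov.py; python3 - <<'E'
from h import *
s=cam("scene");c=cam("top"); cv2.imwrite("pics/c9.png",np.hstack([s["img"][130:380,215:615],c["img"][150:400,90:490]])[:,:,::-1])
E
```

```text
wrist_force: [-0.1, -1.1, 0.6]
width: 0.599
tool_pos: [0.4446, 0.2607, 0.3499]
wrist_force: [-0.5, -0.7, -0.5]
cover [534.  -45.9] [ 75.1 106.2] 68.44 [[471.0, -61.0], [570.0, -100.0], [597.0, -30.0], [498.0, 9.0]]
```

View pics/c9.png

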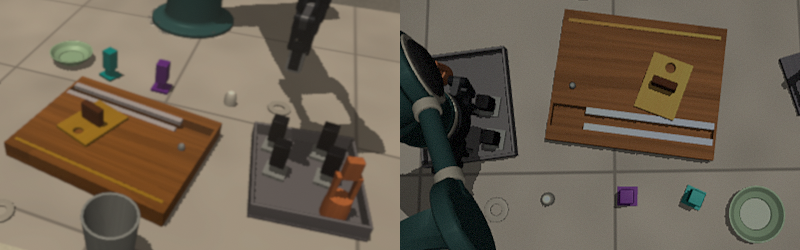

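All four stops, at (280,125), (280,160), (328,135) and (325,168), stand in the tray with the crimper at (345,190). The cover was knocked to (0.534, −0.046), yaw −21.6°, with its hole at the far (+x) end. Next I'll go for its bar.

```bash
python3 - <<'E'
from go import *
plan([(.534,-.0459,.195,68.4),(.534,-.0459,.06,68.4)])
E
```

```text
t 46.9 at [0.4431 0.2599 0.1913] psi 82.04 tilt [-0.003 -0.002] w 0.601 g 0.0 F [ 0.5 -0.6  0.2]
az 13.6  dx -250.8 dy 197.1 dz -3.7
az -0.0  dx 0.0 dy 0.0 dz 135.0
```

```bash
python3 -m jog '[{"dx":0,"dy":0,"dz":-2,"ax":0,"ay":0,"az":6.8},{"dx":0,"dy":0,"dz":-2,"ax":0,"ay":0,"az":6.8},{"dx":-14,"dy":11,"dz":0,"ax":0,"ay":0,"az":0},{"dx":-25,"dy":19.6,"dz":0,"ax":0,"ay":0,"az":0},{"dx":-25,"dy":19.6,"dz":0,"ax":0,"ay":0,"az":0},{"dx":-25,"dy":19.6,"dz":0,"ax":0,"ay":0,"az":0},{"dx":-25,"dy":19.6,"dz":0,"ax":0,"ay":0,"az":0},{"dx":-25,"dy":19.6,"dz":0,"ax":0,"ay":0,"az":0},{"dx":-25,"dy":19.6,"dz":0,"ax":0,"ay":0,"az":0},{"dx":-25,"dy":19.6,"dz":0,"ax":0,"ay":0,"az":0},{"dx":-25,"dy":19.6,"dz":0,"ax":0,"ay":0,"az":0},{"dx":-24,"dy":18.8,"dz":0,"ax":0,"ay":0,"az":0},{"dx":-13,"dy":10.5,"dz":0,"ax":0,"ay":0,"az":0},{"dx":0,"dy":0,"dz":0,"ax":0,"ay":0,"az":0},{"dx":0,"dy":0,"dz":0,"ax":0,"ay":0,"az":0},{"dx":0,"dy":0,"dz":0,"ax":0,"ay":0,"az":0}]' >/dev/null
python3 - <<'E'
from go import *
plan([(.534,-.0459,.195,68.4),(.534,-.0459,.06,68.4)])
E
python3 cov.py
```

```text
t 48.2 at [ 0.5344 -0.0448  0.1959] psi 68.43 tilt [-0.003  0.001] w 0.598 g 0.0 F [0.1 0.6 0.6]
az 0.0  dx -1.1 dy -0.0 dz 0.9
az -0.0  dx 0.0 dy 0.0 dz 135.0
cover [518.9 -55.2] [46.5 83.6] 68.38 [[471.0, -61.0], [549.0, -92.0], [566.0, -49.0], [489.0, -18.0]]
```

```bash
python3 -m jog '[{"dx":-1.1,"dy":0,"dz":15,"ax":0,"ay":0,"az":0},{"dx":0,"dy":0,"dz":30,"ax":0,"ay":0,"az":0},{"dx":0,"dy":0,"dz":30,"ax":0,"ay":0,"az":0},{"dx":0,"dy":0,"dz":30,"ax":0,"ay":0,"az":0},{"dx":0,"dy":0,"dz":20,"ax":0,"ay":0,"az":0},{"dx":0,"dy":0,"dz":8,"ax":0,"ay":0,"az":0},{"dx":0,"dy":0,"dz":2,"ax":0,"ay":0,"az":0},{"dx":0,"dy":0,"dz":0,"ax":0,"ay":0,"az":0},{"dx":0,"dy":0,"dz":0,"ax":0,"ay":0,"az":0}]'|grep -E 'pos|wrist'
python3 -m jog '[{"dx":0,"dy":0,"dz":0,"ax":0,"ay":0,"az":0},{"dx":0,"dy":0,"dz":0,"ax":0,"ay":0,"az":0},{"dx":0,"dy":0,"dz":0,"ax":0,"ay":0,"az":0},{"dx":0,"dy":0,"dz":0,"ax":0,"ay":0,"az":0},{"dx":0,"dy":0,"dz":0,"ax":0,"ay":0,"az":0},{"dx":0,"dy":0,"dz":0,"ax":0,"ay":0,"az":0},{"dx":0,"dy":0,"dz":0,"ax":0,"ay":0,"az":0},{"dx":0,"dy":0,"dz":0,"ax":0,"ay":0,"az":0}]' 0 90
python3 - <<'E'
from go import *
plan([(.504,.1229,.075,82),(.504,.1229,.06,82)])
E
```

```text
tool_pos: [0.5359, -0.0462, 0.2187]
wrist_force: [0.3, -0.0, 0.0]
time: 49.7
tool_pos: [0.5355, -0.0465, 0.2187]
tcp_rot: [2.597, 1.766, 0.002]
wrist_force: [-0.7, 1.4, 6.8]
width: 0.143
grip_force: 90.0
t 49.7 at [ 0.5358 -0.0465  0.0637] psi 68.43 tilt [ 0.002 -0.   ] w 0.143 g 90.0 F [-0.7  1.4  6.8]
az -13.6  dx 163.3 dy -55.1 dz -11.3
az 0.0  dx 0.0 dy 0.0 dz 15.0
```

```bash
python3 -m jog '[{"dx":0,"dy":0,"dz":-4,"ax":0,"ay":0,"az":0},{"dx":0,"dy":0,"dz":-6,"ax":0,"ay":0,"az":0},{"dx":0,"dy":0,"dz":-6,"ax":0,"ay":0,"az":0},{"dx":0,"dy":0,"dz":0,"ax":0,"ay":0,"az":-3.6},{"dx":0,"dy":0,"dz":0,"ax":0,"ay":0,"az":-5},{"dx":0,"dy":0,"dz":0,"ax":0,"ay":0,"az":-5},{"dx":0,"dy":0,"dz":0,"ax":0,"ay":0,"az":0}]' |grep -E 'wid|pos|wrist'
python3 -m jog '[{"dx":6,"dy":-2,"dz":0,"ax":0,"ay":0,"az":0},{"dx":12,"dy":-4,"dz":0,"ax":0,"ay":0,"az":0},{"dx":12,"dy":-4,"dz":0,"ax":0,"ay":0,"az":0},{"dx":12,"dy":-4,"dz":0,"ax":0,"ay":0,"az":0},{"dx":12,"dy":-4,"dz":0,"ax":0,"ay":0,"az":0},{"dx":12,"dy":-4,"dz":0,"ax":0,"ay":0,"az":0},{"dx":12,"dy":-4,"dz":0,"ax":0,"ay":0,"az":0},{"dx":12,"dy":-4,"dz":0,"ax":0,"ay":0,"az":0},{"dx":12,"dy":-4,"dz":0,"ax":0,"ay":0,"az":0},{"dx":12,"dy":-4,"dz":0,"ax":0,"ay":0,"az":0},{"dx":12,"dy":-4,"dz":0,"ax":0,"ay":0,"az":0},{"dx":12,"dy":-4,"dz":0,"ax":0,"ay":0,"az":0},{"dx":12,"dy":-4,"dz":0,"ax":0,"ay":0,"az":0},{"dx":10,"dy":-3,"dz":0,"ax":0,"ay":0,"az":0},{"dx":3,"dy":-2,"dz":0,"ax":0,"ay":0,"az":0},{"dx":0,"dy":0,"dz":0,"ax":0,"ay":0,"az":0},{"dx":0,"dy":0,"dz":0,"ax":0,"ay":0,"az":0},{"dx":0,"dy":0,"dz":0,"ax":0,"ay":0,"az":0}]' |grep -E 'wid|pos|wrist'
python3 - <<'E'
from go import *
plan([(.504,.1229,.079,82),(.504,.1229,.0635,82)])
from h import *
s=cam("scene"); pz=pose()[0][2]; top=.036+pz-.0637
H,S,V=[s["hsv"][:,:,i].astype(int) for i in range(3)]
m=(H>17)&(H<32)&(S>110)&(V>60)
h0=proj(s,(.5387,.118,top)); print("expected hole px",h0,"top z",top)
x,y=h0.astype(int); r=(x-30,y-22,x+30,y+22)
m2=cv2.morphologyEx(m.astype(np.uint8),cv2.MORPH_OPEN,np.ones((3,3)))
cs,hi=cv2.findContours(m2*255,cv2.RETR_CCOMP,cv2.CHAIN_APPROX_NONE)
for k,q in zip(cs,hi[0]):
    if q[3]>=0 and cv2.contourArea(k)>15:
        M=cv2.moments(k); u=(M["m10"]/M["m00"],M["m01"]/M["m00"]); print("inner",cv2.contourArea(k),np.round(u,1),plane(s,u,top-.001).round(4))
crop(s,(x-75,y-60,x+75,y+50),5,"pics/c10.png")
E
```

```text
tool_pos: [0.535, -0.0465, 0.2336]
wrist_force: [0.5, -0.1, -2.4]
width: 0.143
tool_pos: [0.5031, 0.1223, 0.2332]
wrist_force: [-0.4, 0.7, -1.7]
width: 0.146
t 51.8 at [0.5031 0.1223 0.0782] psi 82.03 tilt [-0. -0.] w 0.146 g 88.8 F [-0.4  0.7 -1.7]
az 0.0  dx 0.8 dy 0.8 dz -0.8
az 0.0  dx 0.0 dy 0.0 dz 15.5
expected hole px [395.97526206 268.50435896] top z 0.05046260158533952
inner 48.0 [397.  270.4] [0.5415 0.1206 0.0495]
```

The hole is 1–2 mm from the pin, with the same calibration offset in the scene view for both. A small shift, then I'll lower gently.

```bash
python3 -m jog '[{"dx":0.5,"dy":1.2,"dz":0,"ax":0,"ay":0,"az":0},{"dx":0,"dy":0,"dz":3,"ax":0,"ay":0,"az":0},{"dx":0,"dy":0,"dz":2.5,"ax":0,"ay":0,"az":0},{"dx":0,"dy":0,"dz":2,"ax":0,"ay":0,"az":0},{"dx":0,"dy":0,"dz":2,"ax":0,"ay":0,"az":0},{"dx":0,"dy":0,"dz":0,"ax":0,"ay":0,"az":0},{"dx":0,"dy":0,"dz":0,"ax":0,"ay":0,"az":0}]' |grep -E 'wid|pos|wrist'
python3 -m jog '[{"dx":0,"dy":0,"dz":1.5,"ax":0,"ay":0,"az":0},{"dx":0,"dy":0,"dz":1.5,"ax":0,"ay":0,"az":0},{"dx":0,"dy":0,"dz":0,"ax":0,"ay":0,"az":0}]' |grep -E 'wid|pos|wrist'
```

```text
tool_pos: [0.5042, 0.1229, 0.2234]
wrist_force: [-0.8, 0.1, -1.3]
width: 0.146
tool_pos: [0.5042, 0.1229, 0.2204]
wrist_force: [-0.1, 0.1, -2.0]
width: 0.144
```

```bash
python3 -m jog '[{"dx":0,"dy":0,"dz":1,"ax":0,"ay":0,"az":0},{"dx":0,"dy":0,"dz":1,"ax":0,"ay":0,"az":0},{"dx":0,"dy":0,"dz":0,"ax":0,"ay":0,"az":0}]' |grep -E 'wid|pos|wrist'
python3 -m jog '[{"dx":0,"dy":0,"dz":0,"ax":0,"ay":0,"az":0},{"dx":0,"dy":0,"dz":0,"ax":0,"ay":0,"az":0},{"dx":0,"dy":0,"dz":0,"ax":0,"ay":0,"az":0},{"dx":0,"dy":0,"dz":0,"ax":0,"ay":0,"az":0}]' 0.5 |grep -E 'wid|pos|wrist'
python3 -m jog '[{"dx":0,"dy":0,"dz":-10,"ax":0,"ay":0,"az":0},{"dx":0,"dy":0,"dz":-25,"ax":0,"ay":0,"az":0},{"dx":0,"dy":0,"dz":-30,"ax":0,"ay":0,"az":0},{"dx":0,"dy":0,"dz":-30,"ax":0,"ay":0,"az":0},{"dx":-25,"dy":0,"dz":-20,"ax":0,"ay":0,"az":0},{"dx":-35,"dy":0,"dz":0,"ax":0,"ay":0,"az":0},{"dx":-35,"dy":0,"dz":0,"ax":0,"ay":0,"az":0},{"dx":-35,"dy":0,"dz":0,"ax":0,"ay":0,"az":0},{"dx":-35,"dy":0,"dz":0,"ax":0,"ay":0,"az":0},{"dx":-35,"dy":0,"dz":0,"ax":0,"ay":0,"az":0},{"dx":-35,"dy":0,"dz":0,"ax":0,"ay":0,"az":0},{"dx":-35,"dy":0,"dz":0,"ax":0,"ay":0,"az":0},{"dx":-35,"dy":0,"dz":0,"ax":0,"ay":0,"az":0},{"dx":-25,"dy":0,"dz":0,"ax":0,"ay":0,"az":0},{"dx":0,"dy":0,"dz":0,"ax":0,"ay":0,"az":0},{"dx":0,"dy":0,"dz":0,"ax":0,"ay":0,"az":0}]' |grep -E 'wid|pos|wrist'
python3 cov.py; python3 - <<'E'
from h import *; from go import brd
print("goal",np.round(brd(-.035,.115),4))
s=cam("scene");c=cam("top"); cv2.imwrite("pics/c11.png",np.hstack([cv2.resize(s["img"][150:350,290:490],None,fx=2,fy=2),cv2.resize(c["img"][150:350,80:280],None,fx=2,fy=2)])[:,:,::-1])
E
```

```text
tool_pos: [0.5044, 0.123, 0.2187]
wrist_force: [-0.8, 0.5, -1.8]
width: 0.149
tool_pos: [0.5045, 0.123, 0.2189]
wrist_force: [0.5, -0.5, -0.1]
width: 0.499
tool_pos: [0.4584, -0.2051, 0.3345]
wrist_force: [0.2, 0.2, -0.1]
width: 0.501
goal [0.5033 0.1233]Traceback (most recent call last):
  File "cov.py", line 5, in <module>
    k=blobs(m,(235,155,420,310),200)[0]; h=cv2.convexHull(k)
      ~~~~~~~~~~~~~~~~~~~~~~~~~~~~~~^^^
IndexError: list index out of range
```

View pics/c11.png

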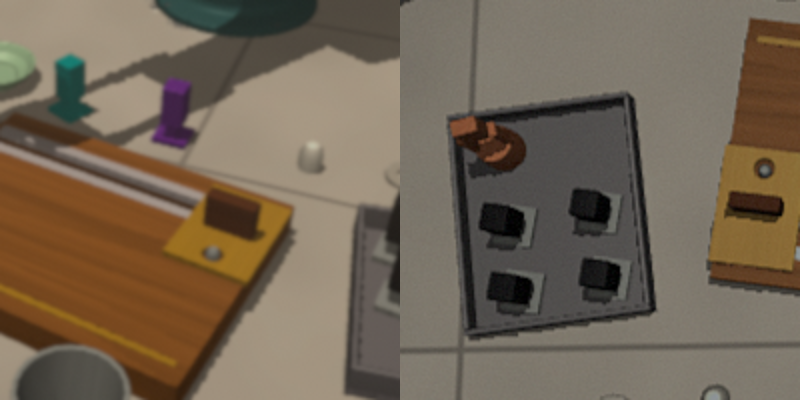

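The cover is seated with the pin showing in its hole at (213,253), and all four stops and the crimper are in the tray. One numeric check of the cover's pose before I hand in.

```bash
python3 - <<'E'
from h import *
c=cam("top"); H,S,V=[c["hsv"][:,:,i].astype(int) for i in range(3)]
m=(H>16)&(H<32)&(S>100)&(V>50); m=cv2.morphologyEx(m.astype(np.uint8),cv2.MORPH_OPEN,np.ones((4,4)))>0
for k in blobs(m,(225,200,420,310),100)[:2]:
    pts=np.array([plane(c,p,.036)[:2] for p in cv2.convexHull(k)[:,0]],np.float32)*1000
    r=cv2.minAreaRect(pts);print(np.round(r[0],1),np.round(r[1],1),round(r[2],2))
E
```

```text
[504.5 122.2] [ 75.9 106.8] 81.89
```

Cover at (504.5, 122.2) mm against the goal of (503.3, 123.3), yaw −8.1°, full size visible: seated flat and square.

```bash
python3 -c "
from workcell import bot; print(bot.finish_job())"
```

```text
the job is handed in; nothing more can be done
None
```

The job is handed in, and no verdict came back: all four stops and the crimper are in the tray, and the cover lies flat on its pin over the bay, about 1.6 mm and 0.1° from its target pose; two stops slipped from the grip mid-slide and were re-gripped.

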